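Weigh the glue can on the spring scale and set the marker

TASK

Find out how much glue is left in the can: hang its wire carrier, can and all, on the hook of the spring scale and ease it down slowly until the scale bears the whole weight and the pointer has settled, so that the pointer never jumps or bounces when you let go. Then leave it hanging and slide the scale's marker down until its point is level with the pointer, to keep the reading. Do not force the hook or shove the other things on the table.

Things in the scene. Friction and masses are not known exactly. Their poses are not given: they have to be found in the camera images.
- carrier: Loose steel carrier, 0.22 kg (with the can under 0.9): round dish, 79 diameter, 24 high, under a bail of 7 mm wire in the carrier's y-z plane: legs at y = +-42, cross bar at height 125 rising to 130 in the middle, on which stands a black grip 24 wide (y), 10 thick (x), height 142 to 184. Bail window: 77 wide, open from the can's top (80) to the bar. Origin: centre of the underside.
- carrier_grip (a point): Middle of the carrier's black grip, 166 above the carrier's origin: pinch it here across its 24 mm width (along the carrier's y), so that the fingers stand beside the hook and not in line with it.
- carrier_bar (a point): Centre of the 7 mm bar at the middle of the bail, 130 above the carrier's origin, 36 below carrier_grip. This part of the bar lies in the hook.
- glue_can: Paint-tin shaped glue can, 69 diameter, 76 high, loose in the carrier's dish (2 mm play all round), unknown fill; origin: centre of its underside.
- scale: Grey spring scale fixed to the table. Origin at table height under the front face of its housing; the hook sticks out to its -x, the marker to its -y. Base plate 16 high, x -135 to 70, y -65 to 65; housing 46 deep (x 0 to 46), 76 wide, height 136 to 272, brass nut on top to 290. On its front a slot and, on the -y half, a scale of 3 mm divisions (50 g each).
- hook_seat (a point): Where the centre of the carrier's bar lies when hung in the hook; moves with it; unloaded at x -110, y 0, height 220 in the scale's frame. The hook is an 8 mm rod in the scale's x-z plane: from the housing out to -x (top 14 above the seat), dipping in an open U at the seat (40 wide at the top, 10 at the bottom, underside 11.5 below the seat), then up to its tip.
- hook_tip (a point): Free end of the hook, 19 in front (to -x) and 10 above the seat; the round end reaches 4 further each way. The bail comes over it from the front, bar crosswise to the rod, with the rod below the bar and above the can, then goes down into the U.
- scale_hook (a joint): Downward travel of the sprung hook and pointer in m, 0 unloaded to 0.062 at the bottom stop. Spring 163.5 N/m (6 mm per 100 g), lightly damped (5 N s/m), so a load let go with some of its weight still in the hand makes it jump.
- pointer_tip (a point): Tip of the black pointer carried by the hook, in front of the scale's face, at height 230 unloaded (10 above the hook seat).
- scale_marker (a joint): Downward travel of the sliding marker in m, 0 (level with the unloaded pointer) to 0.062. The marker stays where it is left; it takes about 2 N to slide. When scale_marker equals scale_hook, marker and pointer are level.
- marker_edge (a point): Point of the marker, beside the pointer's tip, to be brought to the same height.
- marker_grip (a point): Middle of the marker's black bar grip, 12 diameter, 34 long along the scale's y, 105 to the -y side of the scale's middle and 10 behind the housing's front face; free air all round it: pinch it from above across the scale's x. It moves with the marker, straight up and down only.
- label_roll: Bystander: label roll, 68 diameter, 60 high; origin centre of underside.
- spare_cap: Bystander: loose black bottle cap, 37 diameter, 33 high; origin centre of underside.
- bare_bottle: Bystander: plain soap bottle without a label, 50x87, 202 high; origin centre of underside.
- pen: Bystander: pen, 136 long, 8 thick; origin in its middle.
Things that resemble listed ones, but are neither listed nor needed, are in the scene too. What is shaped like the glue_can but turquoise or yellow is not meant.

How it is judged:
By the outcome, as a careful person would: the job done as asked, in the order asked, and still so for the second after the job is handed in, with the robot touching nothing.
It also fails if it takes over 61 s, if anything falls off the work surface, if the arm or the gripper's body presses on something with over 40 N, if the wrist force passes 120 N, or if a joint passes its speed limit or range.

ROBOT

A 7-joint arm with a two-finger parallel gripper is mounted at the origin on a cart in front of the work surface, level with it; the furniture and walls round the work are solid. World frame = base frame: x ahead of the robot, y to its left, z up, the work surface at z = 0. Lengths are in m, angles in rad, forces in N, time in s.
With the tool pointing down it reaches from about 0.425 to 0.925 m from the base axis. Payload 6.8 kg.
Tool frame: the origin (TCP) lies at the very end of the fingers, on their centre line; the grasp point (between the pads) lies r.grasp_offset behind it (r.grasp_offset is the distance from the TCP to the grasp point, in m); z points along the fingers, y is the direction in which the jaws open and shut (so a half turn about z gives the same grasp; the last joint's range is limited). The gripper opens to 85 mm and grips with 20 to 120 N. Pads are 22 mm wide; open, the fingers measure 114 mm over their backs; the gripper's body (76 mm by 85 mm) begins 54 mm behind the grasp point. The pads swing forward as they close: fully open they stand 13 mm farther back than shut.
Start: joints at [-1.392, 0.477, 0.022, 1.555, -0.011, 1.109, -0.083], TCP at [0.191, 0.647, 0.2] pointing down, gripper open.
Joint ranges: [-2.96, 2.96], [-0.34, 2.1], [-1.41, 1.46], [0.24, 2.44], [-1.37, 4.51], [0.17, 1.92], [-2.96, 2.96]. Speed limits (rad/s): [2.39, 2.39, 3.14, 3.14, 3.14, 3.14, 3.14].

INTERFACE

Orientations are given as a rotation vector (axis times angle).
In Python, from bench import r gives the robot as it stands.
- The arm moves only by the shell command python3 -m jog 'ROWS' [FORCE]. ROWS is JSON, one flat list of numbers, 7 for each row, row after row: the turn, a rotation vector about the tool's x, y, z normalised to -1 to 1, where 1 is 180 degrees, then the shift along the tool's x, y, z normalised to -1 to 1, where 1 is 200 mm, then the opening, from 0 (shut) to 1 (fully open). In form: [wx, wy, wz, x, y, z, hand, wx, wy, wz, x, y, z, hand, ...]. A call has 1 to 12 rows; each row is the pose to reach, as a shift and turn from the pose measured when the call began, along the tool's axes at that moment, turning the shorter way round; what a row does not reach only later rows make up. A row lasts 1/10 s, in which the tool goes at most 50 mm and 8.59 degrees, less where a joint would pass 70% of its speed; a pose out of reach is approached as far as the arm can. A call with a number of a shift or a turn outside -1 to 1 is refused whole. A call with a gripper value outside its range is refused whole. The fingers move at their own pace and stop on an object; FORCE is the grip in N (left out, the last holds). Time passes only in rows, so rows that repeat a pose let the fingers close. It gives the time, the measured TCP pose, the force and the opening at its end, in the units of the state.
- r.get_obs(): the state, without advancing time (a new reading comes with each control period).
- r.grab_frame(name): name is "scene" or "top" or "wrist"; returns the picture (420x560x3 uint8, red, green, blue); there is no depth.
- r.calibration(name): a dict with "K" (3x3 intrinsics, pixels), "dist_coeffs" ([k1, k2, p1, p2, k3] as OpenCV has them; the pictures are not rectified), "origin" and "rotation" of the camera in the world; the wrist camera has in their place "T_tool_cam" (4x4, takes a point from camera to tool coordinates, whose origin is the TCP and whose axes are the flange's). Camera axes: x right, y up, looking along -z (the intrinsics and any distortion apply to the point x, -y, -z); pixel columns grow to the right and rows downward; lengths in m; the calibration is good to about 2 mm. A picture is of the moment at which its call begins: read the wrist's pose just before it. calibration takes no time and is no camera call.
- r.hand_in(): hands the job in, once; it reports no verdict.
The state is a dict: "clock": time; "joints": joint angles; "qvel": joint speeds; "tau": joint torques, N m; "tcp_pos": TCP position; "orientation": TCP orientation; "contact_force": force on the tool from outside, world axes, zero at the start; "moment": the same for the moment, N m; "grip_width": finger opening in m.
Only numpy, scipy, OpenCV 4.12 (cv2) and the standard library are available. Lean on these libraries where they do the work, as an engineer would, in place of code of your own. Each camera call takes 0.05 s, during which the arm holds its last target.

## Working session

There is one attempt and no reset: what is moved stays moved. The work goes in short steps, Python scripts to look and compute and a shell command to move; the robot and the scene stay as the last step left them, time stands still between calls to the robot, and variables do not carry over. Pictures are saved under pics/ and viewed, and the job is handed in when it is done.

```bash
ls; mkdir -p pics
python3 - <<'E'
from bench import r
import cv2, numpy as np
np.set_printoptions(precision=4,suppress=True)
print(r.grasp_offset)
o=r.get_obs(); print(o)
for n in ("scene","top","wrist"):
    c=r.calibration(n); print(n,c)
    im=r.grab_frame(n); cv2.imwrite(f"pics/{n}0.png",im[:,:,::-1])
E
```

```text
pics
0.0187
{'clock': 0.0, 'joints': array([-1.3921,  0.4778,  0.0224,  1.5564, -0.0115,  1.1093, -0.0831]), 'qvel': array([-0.0007,  0.0007, -0.0017, -0.0004,  0.0011, -0.0006, -0.0004]), 'tau': array([  0.    , -59.6458,   1.6078, -28.1193,   0.0124,   0.0095,
         0.    ]), 'tcp_pos': array([0.1908, 0.6468, 0.199 ]), 'orientation': array([-0.4489, -3.1093,  0.0028]), 'contact_force': array([ 0.5441, -0.8535,  0.3771]), 'moment': array([-0.0316,  0.0115, -0.0123]), 'grip_width': 0.08487243426978808}
scene {'K': array([[541.8982,   0.    , 273.9958],
       [  0.    , 541.8982, 207.1608],
       [  0.    ,   0.    ,   1.    ]]), 'dist_coeffs': array([0.0134, 0.    , 0.    , 0.    , 0.    ]), 'origin': array([-0.1295, -0.5475,  0.908 ]), 'rotation': array([ 0.7752, -0.399 , -0.8798])}
top {'K': array([[496.6181,   0.    , 270.4577],
       [  0.    , 496.6181, 208.7998],
       [  0.    ,   0.    ,   1.    ]]), 'dist_coeffs': array([0.0176, 0.    , 0.    , 0.    , 0.    ]), 'origin': array([ 0.3814, -0.0511,  1.2984]), 'rotation': array([ 0.1307, -0.1106, -1.5684])}
wrist {'K': array([[304.1339,   0.    , 280.2151],
       [  0.    , 304.1339, 214.1305],
       [  0.    ,   0.    ,   1.    ]]), 'dist_coeffs': array([-0.0528,  0.    ,  0.    ,  0.    ,  0.    ]), 'T_tool_cam': array([[-0.0009,  0.9481,  0.3179,  0.0812],
       [ 1.    ,  0.0006,  0.0008, -0.002 ],
       [ 0.0006,  0.3179, -0.9481, -0.1746],
       [ 0.    ,  0.    ,  0.    ,  1.    ]])}
```

View pics/scene0.png

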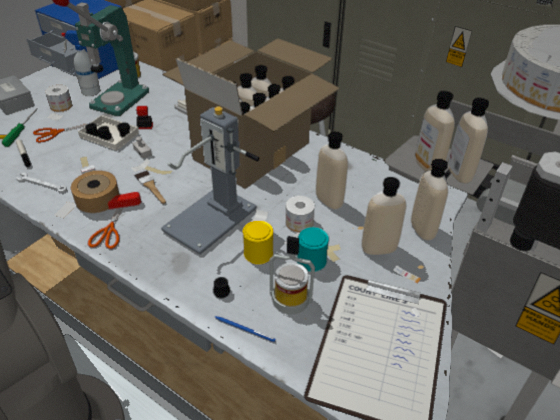

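View pics/top0.png

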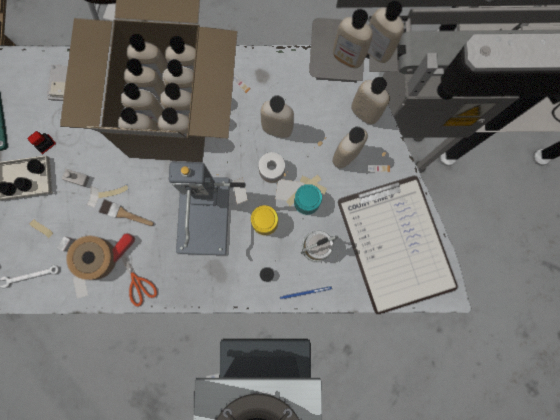

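View pics/wrist0.png

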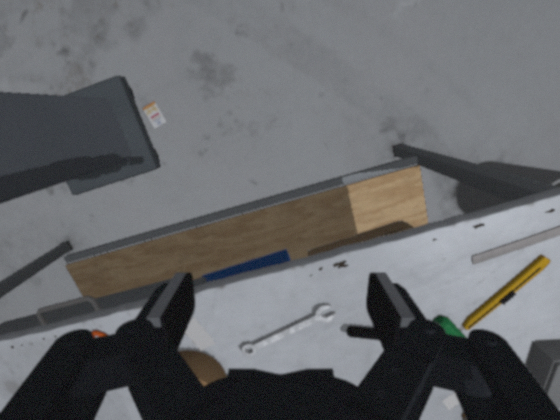

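```bash
cat > h.py <<'E'
from bench import r
import cv2, numpy as np
from scipy.spatial.transform import Rotation as R
np.set_printoptions(precision=4,suppress=True)
def cam(n,obs=None):
    c=r.calibration(n)
    if n=="wrist":
        o=obs or r.get_obs()
        T=np.eye(4);T[:3,:3]=R.from_rotvec(o['orientation']).as_matrix();T[:3,3]=o['tcp_pos']
        M=T@np.array(c['T_tool_cam']);Rm,t=M[:3,:3],M[:3,3]
    else:
        Rm,t=R.from_rotvec(c['rotation']).as_matrix(),np.array(c['origin'])
    return np.array(c['K']),np.array(c['dist_coeffs']),Rm,t
def ray(n,uv,obs=None):
    K,d,Rm,t=cam(n,obs)
    p=cv2.undistortPoints(np.array(uv,float).reshape(-1,1,2),K,d).reshape(-1,2)
    v=np.c_[p[:,0],-p[:,1],-np.ones(len(p))]@Rm.T
    return t,v/np.linalg.norm(v,axis=1)[:,None]
def at_z(n,uv,z,obs=None):
    t,v=ray(n,uv,obs); return t+v*((z-t[2])/v[:,2])[:,None]
def proj(n,P,obs=None):
    K,d,Rm,t=cam(n,obs)
    q=(np.array(P,float).reshape(-1,3)-t)@Rm
    q=q*[1,-1,-1]
    return cv2.projectPoints(q.reshape(-1,1,3),np.zeros(3),np.zeros(3),K,d)[0].reshape(-1,2)
def tri(obsl):
    A=np.zeros((3,3));b=np.zeros(3)
    for n,uv,*o in obsl:
        t,v=ray(n,[uv],*o);M=np.eye(3)-np.outer(v[0],v[0]);A+=M;b+=M@t
    return np.linalg.solve(A,b)
def crop(im,x0,y0,x1,y1,k,fn):
    c=cv2.resize(im[y0:y1,x0:x1],None,fx=k,fy=k,interpolation=cv2.INTER_CUBIC)
    for x in range((x0//10+1)*10,x1,10):
        cv2.line(c,((x-x0)*k,0),((x-x0)*k,6),(0,0,255),1)
        if x%20==0: cv2.putText(c,str(x),((x-x0)*k-10,16),0,.35,(0,0,255),1)
    for y in range((y0//10+1)*10,y1,10):
        cv2.line(c,(0,(y-y0)*k),(6,(y-y0)*k),(0,0,255),1)
        if y%20==0: cv2.putText(c,str(y),(8,(y-y0)*k+4),0,.35,(0,0,255),1)
    cv2.imwrite(fn,c)
E
python3 - <<'E'
from h import *
s=cv2.imread('pics/scene0.png');t=cv2.imread('pics/top0.png')
crop(s,150,90,350,320,3-0,'pics/s1.png') if 0 else crop(s,150,95,345,315,2,'pics/x.png')
crop(s,160,100,340,310,3,'pics/s1.png') if 0 else None
crop(s,155,100,285,245,4,'pics/s1.png'); crop(s,205,210,335,310,5,'pics/s2.png'); crop(t,165,150,365,290,4,'pics/t1.png')
E
```

```text
(no output)
```

View pics/s1.png

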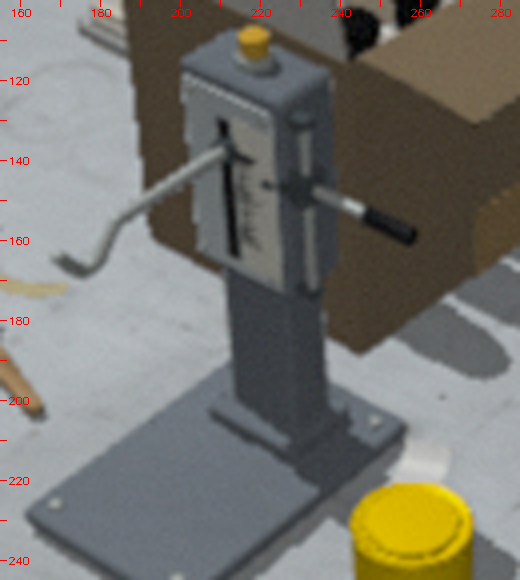

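View pics/s2.png

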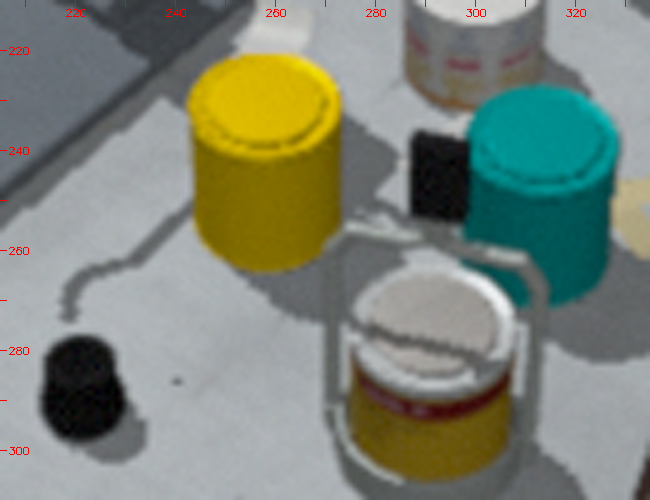

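View pics/t1.png

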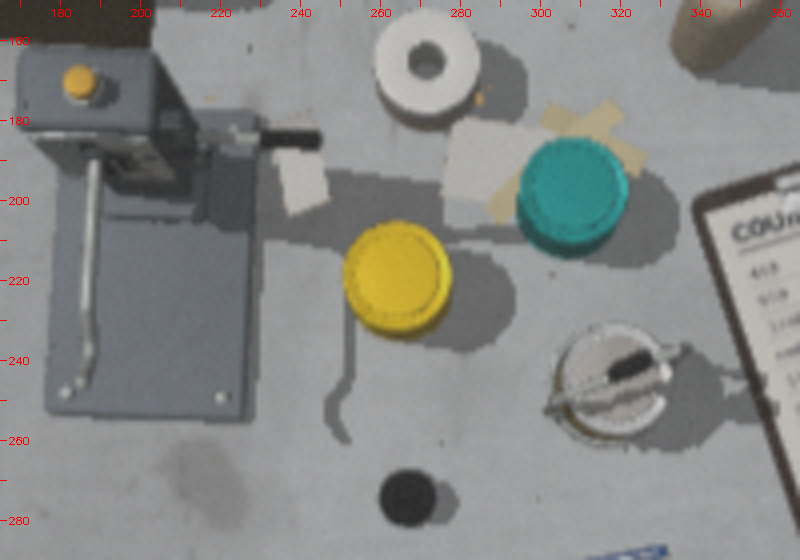

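```bash
cat > fit.py <<'E'
from h import *
from scipy.optimize import least_squares
def fit(pts,x0):
    def res(p):
        c,s=np.cos(p[2]),np.sin(p[2]);e=[]
        for n,P,uv in pts:
            w=[p[0]+c*P[0]-s*P[1],p[1]+s*P[0]+c*P[1],P[2]]
            e+=list(proj(n,w)[0]-uv)
        return np.array(e)
    o=least_squares(res,x0,loss='soft_l1');print(o.x,np.degrees(o.x[2]));print(res(o.x).reshape(-1,2).round(1).tolist());return o.x
E
python3 - <<'E'
from fit import *
s=cv2.imread('pics/scene0.png')
crop(s,155,180,275,255,6,'pics/s3.png')
print('sc')
fit([('top',(-.135,.065,.016),(177.5,252)),('top',(-.135,-.065,.016),(226.5,254.5)),('top',(.023,0,.29),(185,170.5)),
('scene',(-.135,.065,.016),(162.5,229)),('scene',(.07,-.065,.016),(256,206.5)),('scene',(.023,0,.29),(218.5,109)),
('scene',(0,.038,.272),(201,118)),('scene',(0,-.038,.272),(225,128)),('scene',(0,-.038,.136),(226,172)),('top',(-.129,0,.230),(185,245.5)),('scene',(-.129,0,.230),(171,165)),
('scene',(.01,-.105,.230),(247,156)),('top',(.01,-.105,.230),(237,184.5))],[.7,.1,0])
print('carrier')
fit([('top',(0,0,.184),(322.7,240.5)),('scene',(0,0,.166),(294,245)),('top',(0,.042,.125),(303,252)),('top',(0,-.042,.125),(334,237)),
('scene',(0,.042,.125),(273,256)),('scene',(0,-.042,.125),(312,264)),('scene',(0,.042,.02),(273,290)),('scene',(0,-.042,.02),(311,300))],[.5,-.2,.4])
for uv,z in (((264,218),.08),((307,197),.08),((267,274),.033),((271,164),.06)): print(at_z('top',[uv],z))
E
```

```text
sc
[ 0.594   0.1409 -0.0313] -1.7912953514064796
[[-1.8, 2.5], [-0.6, 1.5], [-0.1, 0.8], [-1.7, -1.1], [2.2, -1.2], [0.6, -0.3], [-1.5, -3.5], [0.6, -1.4], [2.9, 5.0], [0.9, 1.0], [-0.0, -0.2], [6.5, -3.8], [0.2, 0.1]]
carrier
[ 0.4783 -0.154   0.3782] 21.667709687391426
[[-0.0, 1.5], [-0.5, -0.1], [0.9, -1.2], [2.8, 0.6], [-0.9, -0.4], [1.9, -0.3], [-1.0, -0.1], [0.2, -2.0]]
[[ 0.5471 -0.0194  0.08  ]]
[[ 0.5996 -0.1264  0.08  ]]
[[ 0.4107 -0.0261  0.033 ]]
[[ 0.6892 -0.0365  0.06  ]]
```

View pics/s3.png

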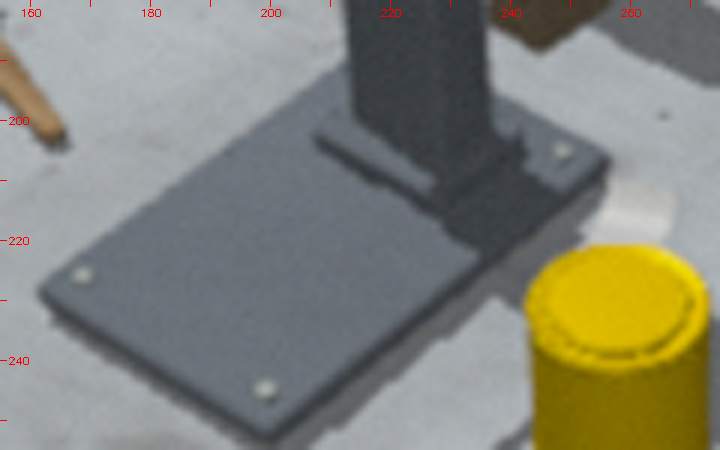

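Run:
```python
from fit import *
p=fit([('top',(-.135,.065,.016),(177,252)),('top',(-.135,-.065,.016),(226.5,255)),('top',(.023,0,.29),(184.7,170.5)),
('scene',(-.135,.065,.016),(161.7,228.5)),('scene',(.07,-.065,.016),(256.5,206)),('scene',(-.135,-.065,.016),(200,252.5)),('scene',(.023,0,.29),(218.5,108.5)),
('top',(-.129,0,.230),(185,245.5)),('scene',(-.129,0,.230),(170,165)),
('top',(.01,-.105,.230),(237,184.5))],[.6,.14,-.03])
c,s=np.cos(p[2]),np.sin(p[2])
for P in ((-.11,0,.22),(-.129,0,.23),(.01,-.105,.23)): print(P,[p[0]+c*P[0]-s*P[1],p[1]+s*P[0]+c*P[1],P[2]])
print('tip tri',tri([('top',(185,245.5)),('scene',(170,165))]))
print('mgrip tri',tri([('top',(237,184.5)),('scene',(252.5,156.5))]))
print('nut tri',tri([('top',(184.7,170.5)),('scene',(218.5,108.5))]))
print('cgrip tri',tri([('top',(322.7,240.7)),('scene',(294,245))]))
```

```text
[ 0.5946  0.1414 -0.0319] -1.8291112547575719
[[-1.6, 2.3], [-0.8, 0.8], [-0.1, 0.5], [-0.9, -0.9], [1.7, -0.9], [0.8, -0.1], [0.6, 0.0], [0.6, 0.7], [1.0, -0.4], [-0.0, -0.1]]
(-0.11, 0, 0.22) [np.float64(0.48467899865817504), np.float64(0.1449479835875752), 0.22]
(-0.129, 0, 0.23) [np.float64(0.46568867969116784), np.float64(0.1455544368267671), 0.23]
(0.01, -0.105, 0.23) [np.float64(0.6012664031805812), np.float64(0.03617125304869187), 0.23]
tip tri [0.4666 0.1482 0.2272]
mgrip tri [0.6027 0.0383 0.2167]
nut tri [0.618  0.1413 0.2897]
cgrip tri [ 0.482  -0.1547  0.1635]
```

```bash
cat > plan.py <<'E'
import sys
from h import *
def row(x,y,z,yaw,o=None):
    o=o or r.get_obs(); Rm=R.from_rotvec(o['orientation'])
    a=np.radians(yaw); ty=np.array([np.cos(a),np.sin(a),0]); tz=np.array([0,0,-1.]); tx=np.cross(ty,tz)
    T=R.from_matrix(np.c_[tx,ty,tz])
    w=(Rm.inv()*T).as_rotvec()/np.pi
    d=Rm.inv().apply(np.array([x,y,z])-o['tcp_pos'])/.2
    return np.r_[w,d].round(4).tolist()
def rel(x,y,z,yaw,seq):  # rows for several targets from now
    o=r.get_obs()
if __name__=="__main__":
    o=r.get_obs(); Rm=R.from_rotvec(o['orientation']).as_matrix()
    print('t',o['clock'],'tcp',o['tcp_pos'],'tooly',np.degrees(np.arctan2(Rm[1,1],Rm[0,1])).round(2),'tilt',Rm[2,:2].round(4),'F',o['contact_force'].round(2),'w',round(o['grip_width'],4))
    a=list(map(float,sys.argv[1:]))
    for i in range(0,len(a),4): print(row(*a[i:i+4],o))
E
python3 plan.py 0.25 0.6 0.39 90 0.38 0.5 0.39 90
```

```text
t 0.15 tcp [0.1908 0.647  0.1993] tooly 73.57 tilt [-0.0001 -0.0014] F [-0.7   0.49 -0.86] w 0.0855
[-0.0004, -0.0, -0.0913, -0.3504, -0.1429, -0.9535]
[-0.0004, -0.0, -0.0913, -1.1153, -0.4386, -0.953]
```

```bash
python3 -m jog '[0,0,-0.02,-0.1,0,-0.25,1, 0,0,-0.05,-0.2,-0.1,-0.5,1, 0,0,-0.09,-0.35,-0.15,-0.75,1, 0,0,-0.1,-0.55,-0.25,-0.95,1, 0,0,-0.12,-0.72,-0.4,-1,1, 0,0,-0.12,-0.85,-0.55,-1,1, 0,0,-0.12,-0.95,-0.7,-1,1, 0,0,-0.12,-1,-0.9,-1,1, 0,0,-0.12,-1,-1,-1,1]'; python3 plan.py 0.48 0.3 0.39 105 0.49 0.2 0.38 111.7
```

```text
clock: 1.05
tcp_pos: [0.328, 0.3946, 0.3998]
orientation: [-0.133, 3.139, -0.003]
contact_force: [-0.6, -0.2, 0.6]
grip_width: 0.0854
t 1.05 tcp [0.328  0.3946 0.3998] tooly 94.84 tilt [-0.0001 -0.002 ] F [-0.63 -0.25  0.56] w 0.0854
[-0.0006, -0.0, -0.0565, -0.7176, -0.5353, 0.0501]
[-0.0006, -0.0, -0.0937, -0.7252, -1.0377, 0.1011]
```

```bash
python3 -m jog '[0,0,-0.02,-0.2,-0.15,0,1, 0,0,-0.05,-0.4,-0.3,0,1, 0,0,-0.07,-0.6,-0.45,0,1, 0,0,-0.09,-0.72,-0.65,0,1, 0,0,-0.09,-0.75,-0.85,0,1, 0,0,-0.09,-0.75,-1,0,1,0,0,-0.09,-0.75,-1,0,1]'; python3 plan.py 0.48 0 0.36 111.7 0.48 -0.154 0.25 111.7
```

```text
clock: 1.75
tcp_pos: [0.4956, 0.2022, 0.4005]
orientation: [-0.56, 3.091, -0.006]
contact_force: [0.2, 0.1, 0.1]
grip_width: 0.0855
t 1.75 tcp [0.4956 0.2022 0.4005] tooly 110.55 tilt [ 0.0004 -0.0035] F [0.18 0.07 0.12] w 0.0855
[-0.0011, -0.0001, -0.0064, 0.4281, -0.9186, 0.2057]
[-0.0011, -0.0001, -0.0064, 0.6981, -1.6377, 0.7584]
```

```bash
sleep 0; python3 plan.py
```

```text
t 1.75 tcp [0.4956 0.2022 0.4005] tooly 110.55 tilt [ 0.0004 -0.0035] F [0.18 0.07 0.12] w 0.0855
```

```bash
python3 -m jog '[0,0,0,0.1,-0.22,0,1, 0,0,0,0.2,-0.45,0,1, 0,0,0,0.3,-0.68,0,1, 0,0,0,0.4,-0.9,0,1, 0,0,0,0.42,-0.95,0.1,1,0,0,0,0.42,-0.95,0.1,1]'; python3 plan.py 0.478 -0.154 0.3 111.7
```

```text
clock: 2.35
tcp_pos: [0.4823, -0.0075, 0.3795]
orientation: [0.553, -3.09, 0.005]
contact_force: [0.2, 0.9, 0.0]
grip_width: 0.0855
t 2.35 tcp [ 0.4823 -0.0075  0.3795] tooly 110.3 tilt [ 0.0032 -0.0028] F [0.18 0.91 0.02] w 0.0855
[-0.0009, -0.001, -0.0078, 0.2728, -0.6785, 0.4004]
```

```bash
python3 -m jog '[0,0,-0.01,0.09,-0.22,0.1,1, 0,0,-0.01,0.18,-0.45,0.25,1, 0,0,-0.01,0.27,-0.68,0.4,1,0,0,-0.01,0.27,-0.68,0.4,1,0,0,-0.01,0.27,-0.68,0.4,1]'; python3 plan.py 0.478 -0.154 0.1473 111.7
python3 - <<'E'
from h import *
im=r.grab_frame('wrist');cv2.imwrite('pics/w1.png',im[:,:,::-1])
E
```

```text
clock: 2.85
tcp_pos: [0.4779, -0.1547, 0.2988]
orientation: [0.597, -3.078, 0.005]
contact_force: [0.2, 0.3, 0.4]
grip_width: 0.0855
t 2.85 tcp [ 0.4779 -0.1547  0.2988] tooly 111.97 tilt [ 0.0065 -0.0018] F [0.25 0.33 0.41] w 0.0855
[-0.0006, -0.0021, 0.0015, -0.0066, 0.0044, 0.7573]
```

View pics/w1.png

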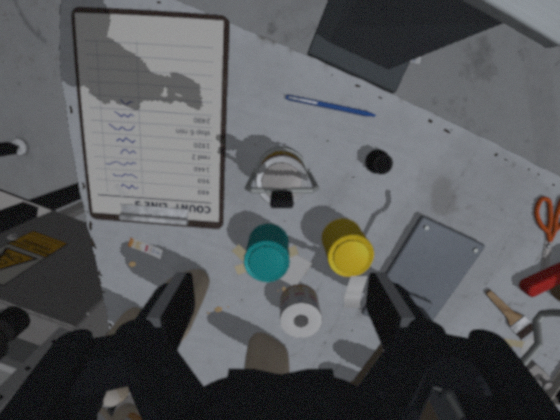

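Run:
```python
from h import *
w=cv2.imread('pics/w1.png');crop(w,230,130,340,230,6,'pics/w1c.png')
print(proj('wrist',[[0.478,-0.154,z] for z in(.184,.142,.13,.0)]))
```

```text
[[281.8753 199.3787]
 [281.7622 189.3878]
 [281.7346 186.9496]
 [281.5199 168.0413]]
```

View pics/w1c.png

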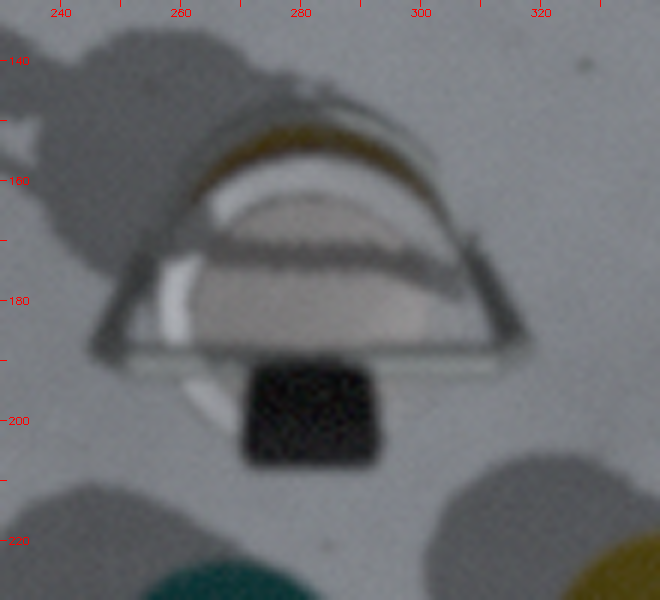

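Run:
```python
from h import *
o=r.get_obs();Rm=R.from_rotvec(o['orientation']).as_matrix();tx,ty=Rm[:,0]*[1,1,0],Rm[:,1]*[1,1,0]
g=np.array([.478,-.154,0])
for dx in(0,-.002,-.003):
  c=g+dx*tx
  print(dx,c,proj('wrist',[c+a*.012*ty+b*.005*tx+[0,0,z] for z in (.184,.142) for b in (-1,1) for a in (-1,1)]).round(1).tolist(), proj('wrist',[c+a*.042*ty+[0,0,.125] for a in(-1,1)]).round(1).tolist())
```

```text
0 [ 0.478 -0.154  0.   ] [[269.8, 204.2], [293.9, 204.2], [269.7, 194.5], [294.1, 194.5], [271.1, 193.7], [292.4, 193.7], [271.0, 185.0], [292.5, 185.0]] [[246.0, 186.0], [317.4, 186.0]]
-0.002 [ 0.4799 -0.1532  0.    ] [[269.8, 206.1], [293.9, 206.1], [269.7, 196.5], [294.0, 196.4], [271.1, 195.4], [292.4, 195.4], [271.0, 186.8], [292.5, 186.8]] [[246.1, 187.7], [317.4, 187.6]]
-0.003 [ 0.4808 -0.1529  0.    ] [[269.9, 207.1], [293.9, 207.1], [269.7, 197.4], [294.0, 197.4], [271.1, 196.3], [292.4, 196.3], [271.1, 187.7], [292.5, 187.6]] [[246.1, 188.5], [317.3, 188.5]]
```

```bash
python3 plan.py 0.4808 -0.153 0.149 111.8
```

```text
t 2.9 tcp [ 0.479  -0.1529  0.2997] tooly 112.12 tilt [ 0.0047 -0.0018] F [1.   0.74 0.8 ] w 0.0851
[-0.0006, -0.0015, 0.0018, -0.0118, -0.0028, 0.7536]
```

```bash
python3 -m jog '[0,-0.001,0,-0.01,0,0.2,1, 0,-0.001,0,-0.01,0,0.4,1, 0,-0.001,0,-0.01,0,0.55,1, 0,-0.001,0,-0.01,0,0.68,1, 0,-0.001,0,-0.01,0,0.75,1, 0,-0.001,0,-0.01,0,0.75,1]'; python3 plan.py
python3 - <<'E'
from h import *
im=r.grab_frame('wrist');cv2.imwrite('pics/w2.png',im[:,:,::-1])
E
```

```text
clock: 3.5
tcp_pos: [0.4804, -0.1493, 0.1485]
orientation: [0.609, -3.078, 0.0]
contact_force: [0.6, 1.2, 1.2]
grip_width: 0.0853
t 3.5 tcp [ 0.4804 -0.1493  0.1485] tooly 112.37 tilt [0.0039 0.0006] F [0.61 1.18 1.21] w 0.0853
```

View pics/w2.png

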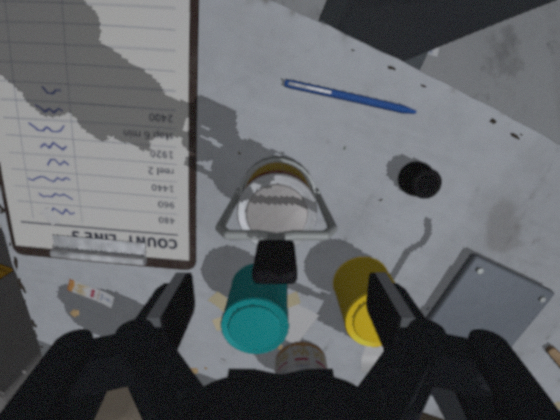

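Run:
```python
from h import *
o=r.get_obs();Rm=R.from_rotvec(o['orientation']).as_matrix();tx,ty,t=Rm[:,0],Rm[:,1],o['tcp_pos']
print(t)
w=cv2.imread('pics/w2.png');crop(w,200,150,350,300,4,'pics/w2c.png')
for dx in(0.002,0,-.002,-.004):
  c=t+dx*tx-.002*ty;c[2]=0
  print(dx,c,proj('wrist',[c+a*.012*ty+b*.005*tx+[0,0,z] for z in (.184,.142) for b in (-1,1) for a in (-1,1)],o).round(1).tolist(), proj('wrist',[c+a*.042*ty+[0,0,.125] for a in(-1,1)],o).round(1).tolist())
```

```text
[ 0.4812 -0.1501  0.1497]
0.002 [ 0.4801 -0.1527  0.    ] [[257.6, 283.3], [303.0, 283.2], [257.1, 266.4], [303.5, 266.4], [262.1, 249.5], [298.6, 249.5], [261.8, 235.4], [298.9, 235.4]] [[221.0, 232.8], [339.8, 232.7]]
0 [ 0.4819 -0.152   0.    ] [[257.7, 286.5], [302.9, 286.5], [257.2, 269.8], [303.4, 269.8], [262.2, 252.2], [298.5, 252.2], [261.9, 238.3], [298.8, 238.3]] [[221.2, 235.4], [339.6, 235.3]]
-0.002 [ 0.4838 -0.1512  0.    ] [[257.8, 289.8], [302.8, 289.8], [257.3, 273.2], [303.3, 273.2], [262.3, 255.0], [298.5, 255.0], [262.0, 241.1], [298.8, 241.1]] [[221.4, 238.0], [339.4, 237.9]]
-0.004 [ 0.4856 -0.1505  0.    ] [[257.9, 293.0], [302.7, 293.0], [257.4, 276.6], [303.2, 276.6], [262.3, 257.7], [298.4, 257.7], [262.0, 243.9], [298.7, 243.9]] [[221.5, 240.6], [339.2, 240.5]]
```

View pics/w2c.png

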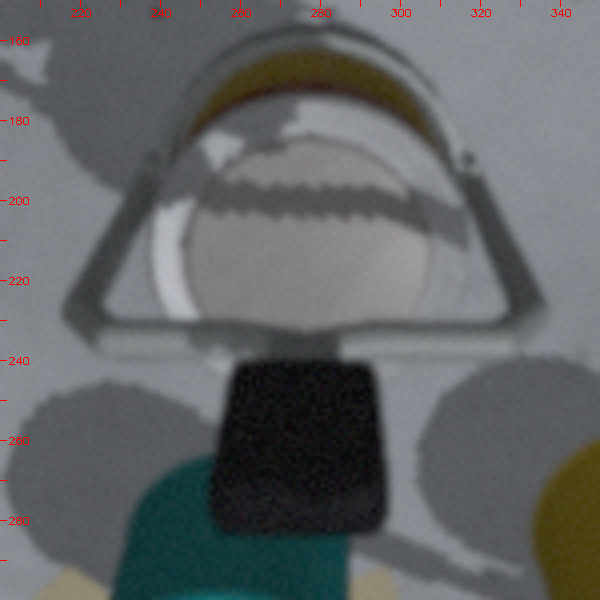

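```bash
python3 -m jog '[0,0,0,0.005,-0.015,0.005,1, 0,0,0,0.005,-0.015,0.005,1, 0,0,0,0.005,-0.015,0.005,0.45, 0,0,0,0.005,-0.015,0.005,0.2, 0,0,0,0.005,-0.015,0.005,0.1, 0,0,0,0.005,-0.015,0.005,0.1,0,0,0,0.005,-0.015,0.005,0.1,0,0,0,0.005,-0.015,0.005,0.1]' 45; python3 plan.py
python3 - <<'E'
from h import *
im=r.grab_frame('wrist');cv2.imwrite('pics/w3.png',im[:,:,::-1])
E
```

```text
clock: 4.35
tcp_pos: [0.4815, -0.1531, 0.149]
orientation: [0.608, -3.081, 0.001]
contact_force: [-1.2, 2.2, 4.8]
grip_width: 0.0213
t 4.35 tcp [ 0.4815 -0.1531  0.149 ] tooly 112.33 tilt [ 0.0016 -0.0005] F [-1.2  2.2  4.8] w 0.0213
```

View pics/w3.png

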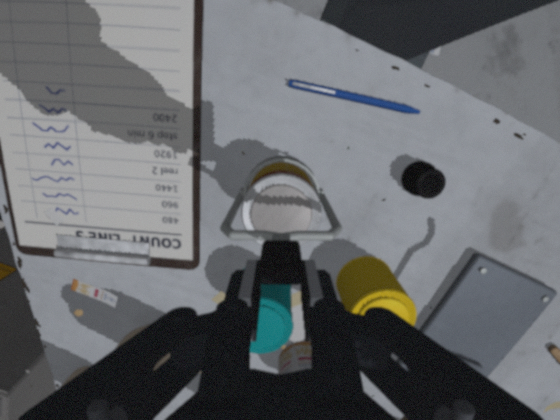

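```bash
python3 -m jog '[0,0,0,0,0,-0.02,0.1, 0,0,0,0,0,-0.06,0.1, 0,0,0,0,0,-0.12,0.1, 0,0,0,0,0,-0.2,0.1, 0,0,0,0,0,-0.3,0.1, 0,0,0,0,0,-0.4,0.1, 0,0,0,0,0,-0.5,0.1, 0,0,0,0,0,-0.56,0.1, 0,0,0,0,0,-0.59,0.1, 0,0,0,0,0,-0.6,0.1]'; python3 plan.py 0.44 0 0.269 100 0.4197 0.147 0.269 88.2
```

```text
clock: 5.4
tcp_pos: [0.4817, -0.153, 0.2694]
orientation: [0.608, -3.081, 0.001]
contact_force: [-0.4, 0.6, -4.5]
grip_width: 0.0211
t 5.4 tcp [ 0.4817 -0.153   0.2694] tooly 112.33 tilt [ 0.0011 -0.0006] F [-0.43  0.56 -4.45] w 0.0211
[-0.0002, -0.0003, 0.0685, -0.0978, 0.787, 0.0015]
[-0.0003, -0.0003, 0.1341, -0.2833, 1.5054, 0.0008]
```

```bash
python3 -m jog '[0,0,0.003,0,0.03,0,0.1, 0,0,0.01,-0.01,0.1,0,0.1, 0,0,0.018,-0.02,0.19,0,0.1, 0,0,0.027,-0.03,0.29,0,0.1, 0,0,0.036,-0.04,0.4,0,0.1, 0,0,0.044,-0.055,0.51,0,0.1, 0,0,0.052,-0.07,0.61,0,0.1, 0,0,0.06,-0.08,0.69,0,0.1, 0,0,0.065,-0.09,0.75,0,0.1, 0,0,0.068,-0.097,0.78,0,0.1, 0,0,0.068,-0.098,0.787,0,0.1]'; python3 plan.py 0.4197 0.147 0.269 88.2
```

```text
clock: 6.5
tcp_pos: [0.4395, 0.0007, 0.2687]
orientation: [0.278, -3.127, 0.002]
contact_force: [0.6, -0.8, -4.7]
grip_width: 0.0206
t 6.5 tcp [0.4395 0.0007 0.2687] tooly 100.15 tilt [ 0.0021 -0.0008] F [ 0.62 -0.81 -4.74] w 0.0206
[-0.0003, -0.0006, 0.0664, -0.0317, 0.7376, -0.0021]
```

```bash
python3 -m jog '[0,0,0.003,0,0.03,0,0.1, 0,0,0.01,0,0.1,0,0.1, 0,0,0.018,-0.01,0.19,0,0.1, 0,0,0.027,-0.01,0.29,0,0.1, 0,0,0.036,-0.015,0.4,0,0.1, 0,0,0.044,-0.02,0.5,0,0.1, 0,0,0.052,-0.025,0.59,0,0.1, 0,0,0.06,-0.03,0.66,0,0.1, 0,0,0.064,-0.03,0.71,0,0.1, 0,0,0.066,-0.032,0.735,0,0.1, 0,0,0.066,-0.032,0.738,0,0.1, 0,0,0.066,-0.032,0.738,0,0.1]'; python3 plan.py
python3 - <<'E'
from h import *
for n in('wrist','scene','top'):
  im=r.grab_frame(n)[:,:,::-1];cv2.imwrite(f'pics/{n}4.png',im)
s=cv2.imread('pics/scene4.png');crop(s,120,100,280,250,4,'pics/s4c.png')
s=cv2.imread('pics/top4.png');crop(s,140,140,260,280,4,'pics/t4c.png')
E
```

```text
clock: 7.7
tcp_pos: [0.4199, 0.1465, 0.2685]
orientation: [-0.048, -3.139, 0.003]
contact_force: [0.2, 0.4, -3.3]
grip_width: 0.0209
t 7.7 tcp [0.4199 0.1465 0.2685] tooly 88.24 tilt [ 0.002  -0.0017] F [ 0.16  0.37 -3.26] w 0.0209
```

View pics/wrist4.png

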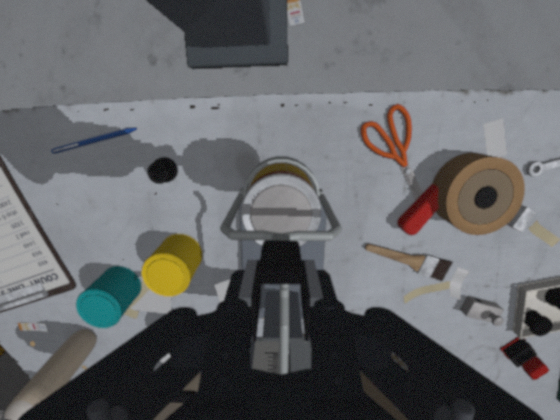

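View pics/s4c.png

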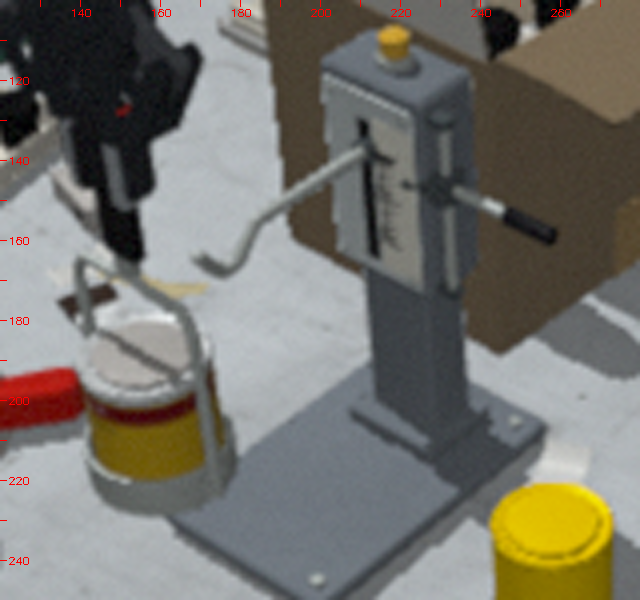

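View pics/t4c.png

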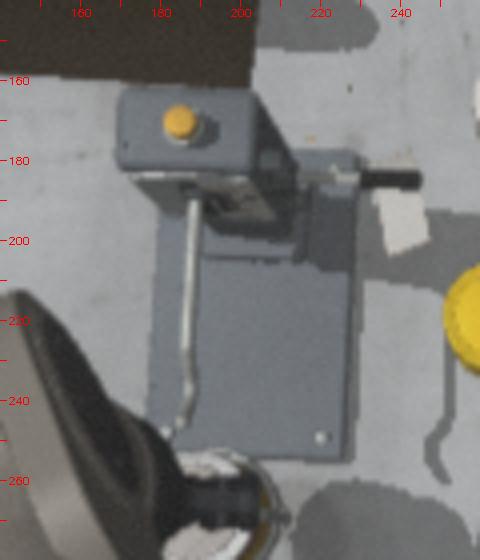

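Run:
```python
from h import *
w=cv2.imread('pics/wrist4.png');crop(w,210,220,350,380,4,'pics/w4c.png')
p=[.5946,.1414,-.0319];c,s=np.cos(p[2]),np.sin(p[2])
for n in('wrist','top','scene'):
  print(n,proj(n,[[p[0]+c*x-s*y,p[1]+s*x+c*y,z] for x,y,z in((-.129,0,.23),(-.11,0,.216),(-.09,0,.234),(-.07,0,.23),(-.03,0,.23),(0,0,.23),(-.135,.065,.016),(-.135,-.065,.016))]).round(1).tolist())
```

```text
wrist [[283.9, 280.7], [283.6, 291.5], [283.7, 324.1], [283.6, 340.1], [283.4, 375.0], [283.3, 398.8], [327.0, 200.4], [238.0, 200.4]]
top [[185.6, 246.2], [187.3, 238.0], [186.3, 228.0], [187.2, 219.1], [188.3, 200.9], [189.0, 187.5], [175.4, 254.3], [225.7, 255.8]]
scene [[171.0, 164.6], [178.4, 165.6], [184.3, 154.2], [191.2, 151.3], [204.3, 142.8], [213.7, 136.6], [160.8, 227.6], [200.8, 252.4]]
```

View pics/w4c.png

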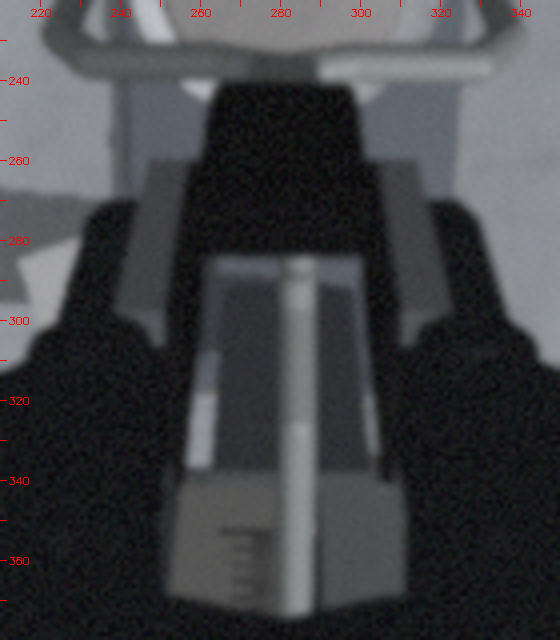

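```bash
python3 - <<'E'
from h import *
print(proj('scene',[[.419,.1465,.2495],[.419,.1465,.2615],[.419,.1465-.042,.2445],[.419,.1465+.042,.2445]]))
E
python3 plan.py 0.486 0.147 0.2685 88.2
```

```text
[[152.7681 168.025 ]
 [151.8857 163.1751]
 [168.4252 177.9065]
 [138.343  162.4029]]
t 7.85 tcp [0.4199 0.1464 0.2686] tooly 88.21 tilt [ 0.0018 -0.0013] F [-0.22 -0.03 -4.45] w 0.0212
[-0.0004, -0.0006, 0.0001, -0.3301, 0.0133, -0.0002]
```

```bash
python3 -m jog '[0,0,0,-0.01,0.01,0,0.1, 0,0,0,-0.04,0.0133,0,0.1, 0,0,0,-0.08,0.0133,0,0.1, 0,0,0,-0.12,0.0133,0,0.1, 0,0,0,-0.165,0.0133,0,0.1, 0,0,0,-0.21,0.0133,0,0.1, 0,0,0,-0.25,0.0133,0,0.1, 0,0,0,-0.29,0.0133,0,0.1, 0,0,0,-0.32,0.0133,0,0.1, 0,0,0,-0.33,0.0133,0,0.1, 0,0,0,-0.33,0.0133,0,0.1]'; python3 plan.py
python3 - <<'E'
from h import *
for n in('wrist','scene'):
  im=r.grab_frame(n)[:,:,::-1];cv2.imwrite(f'pics/{n}5.png',im)
s=cv2.imread('pics/scene5.png');crop(s,120,100,280,250,4,'pics/s5c.png')
s=cv2.imread('pics/wrist5.png');crop(s,200,180,360,330,4,'pics/w5c.png')
E
```

```text
clock: 8.95
tcp_pos: [0.4862, 0.1469, 0.2684]
orientation: [-0.049, -3.139, 0.002]
contact_force: [-0.6, 0.4, -4.4]
grip_width: 0.0209
t 8.95 tcp [0.4862 0.1469 0.2684] tooly 88.2 tilt [ 0.0018 -0.0016] F [-0.56  0.39 -4.35] w 0.0209
```

View pics/s5c.png

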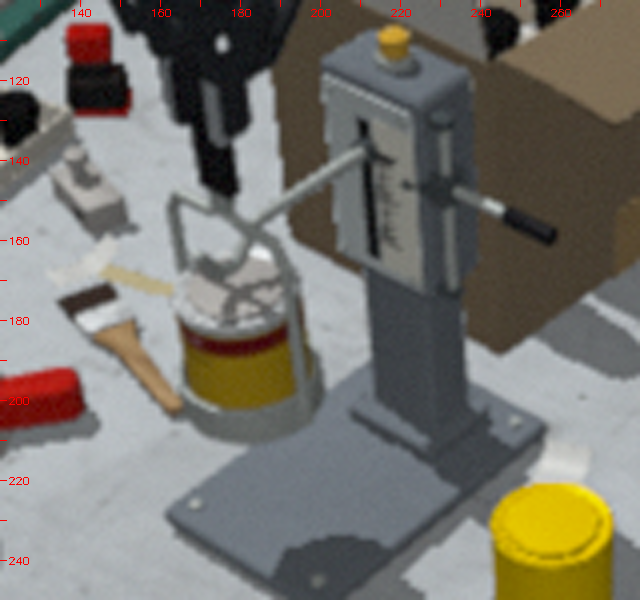

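View pics/w5c.png

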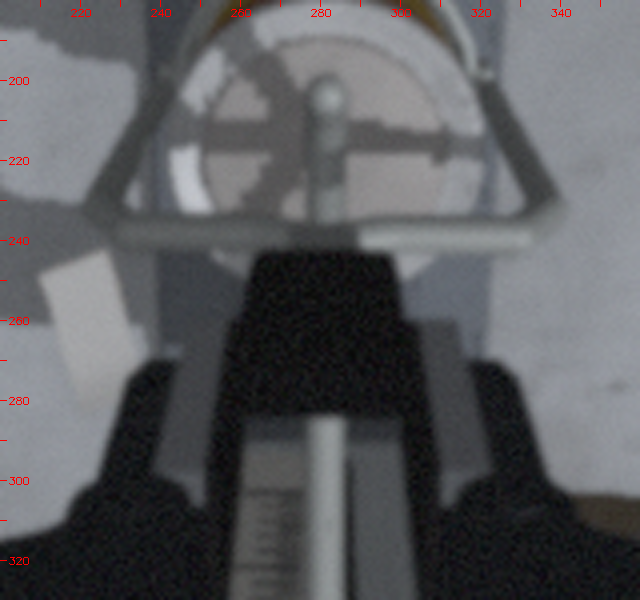

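Run:
```python
from h import *
print(at_z('wrist',[(282,204),(282,236),(282,199)],.23), at_z('wrist',[(281.5,236)],.2495),r.get_obs()['tcp_pos'])
```

```text
[[0.4675 0.1466 0.23  ]
 [0.4927 0.1458 0.23  ]
 [0.4637 0.1467 0.23  ]] [[0.4846 0.1457 0.2495]] [0.4857 0.147  0.2684]
```

```bash
python3 -m jog '[0,0,0,-0.01,0,0.01,0.1, 0,0,0,-0.01,0,0.03,0.1, 0,0,0,-0.01,0,0.05,0.1, 0,0,0,-0.01,0,0.07,0.1, 0,0,0,-0.01,0,0.09,0.1, 0,0,0,-0.01,0,0.105,0.1, 0,0,0,-0.01,0,0.115,0.1, 0,0,0,-0.01,0,0.12,0.1,0,0,0,-0.01,0,0.12,0.1]'
cat > f.py <<'E'
import sys
from h import *
n=int(sys.argv[1]);L=[];Z=[]
for i in range(n):
    o=r.get_obs();L.append(np.r_[o['contact_force'],o['moment']]);Z.append(o['tcp_pos']); im=r.grab_frame('scene')
L=np.array(L);print(o['clock'],'tcp',np.mean(Z,0),'F',L.mean(0).round(3),'sem',(L.std(0)/np.sqrt(n))[:3].round(2))
if len(sys.argv)>2: cv2.imwrite(sys.argv[2],im[:,:,::-1])
E
python3 f.py 10
```

```text
clock: 9.95
tcp_pos: [0.4877, 0.1469, 0.2444]
orientation: [-0.049, -3.139, 0.002]
contact_force: [0.7, -1.2, -4.4]
grip_width: 0.0208
10.4 tcp [0.4878 0.147  0.2445] F [ 0.086 -0.289 -4.434 -0.007 -0.009  0.003] sem [0.15 0.17 0.13]
```

```bash
python3 -m jog '[0,0,0,0,0,0.01,0.1, 0,0,0,0,0,0.02,0.1, 0,0,0,0,0,0.03,0.1, 0,0,0,0,0,0.04,0.1, 0,0,0,0,0,0.048,0.1, 0,0,0,0,0,0.055,0.1, 0,0,0,0,0,0.06,0.1, 0,0,0,0,0,0.06,0.1]'; python3 f.py 6 pics/s6.png; python3 -c "
from h import *
crop(cv2.imread('pics/s6.png'),155,100,285,245,4,'pics/s6c.png')"
```

```text
clock: 11.25
tcp_pos: [0.4877, 0.147, 0.2324]
orientation: [-0.049, -3.139, 0.002]
contact_force: [-0.4, 0.2, -3.7]
grip_width: 0.021
11.5 tcp [0.4877 0.1469 0.2325] F [-0.634 -0.034 -3.387  0.019  0.014 -0.01 ] sem [0.1  0.17 0.2 ]
```

View pics/s6c.png

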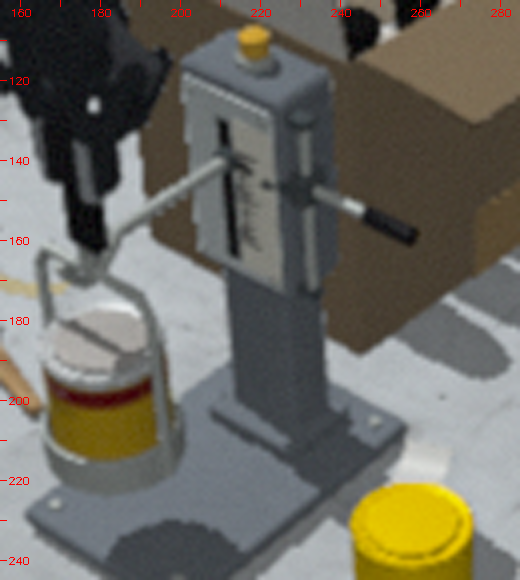

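```bash
python3 -m jog '[0,0,0,0,0,0.007,0.1, 0,0,0,0,0,0.014,0.1, 0,0,0,0,0,0.021,0.1, 0,0,0,0,0,0.028,0.1, 0,0,0,0,0,0.035,0.1, 0,0,0,0,0,0.042,0.1, 0,0,0,0,0,0.049,0.1, 0,0,0,0,0,0.056,0.1, 0,0,0,0,0,0.06,0.1,0,0,0,0,0,0.06,0.1]'; python3 f.py 12
```

```text
clock: 12.55
tcp_pos: [0.4877, 0.1469, 0.2205]
orientation: [-0.049, -3.139, 0.002]
contact_force: [0.3, 0.2, -1.9]
grip_width: 0.0212
13.1 tcp [0.4877 0.1469 0.2206] F [-0.056 -0.254 -1.332  0.028  0.023  0.003] sem [0.13 0.12 0.09]
```

```bash
python3 -m jog '[0,0,0,0,0,0.006,0.1, 0,0,0,0,0,0.012,0.1, 0,0,0,0,0,0.018,0.1, 0,0,0,0,0,0.024,0.1, 0,0,0,0,0,0.03,0.1, 0,0,0,0,0,0.035,0.1, 0,0,0,0,0,0.039,0.1, 0,0,0,0,0,0.04,0.1,0,0,0,0,0,0.04,0.1]'; python3 f.py 30
```

```text
clock: 14.05
tcp_pos: [0.4877, 0.147, 0.2126]
orientation: [-0.049, -3.139, 0.002]
contact_force: [0.9, -0.2, -1.1]
grip_width: 0.0207
15.5 tcp [0.4877 0.1469 0.2126] F [-0.029  0.027 -0.025  0.03   0.021  0.008] sem [0.08 0.08 0.08]
```

```bash
python3 -m jog '[0,0,0,0,0,0,0.1, 0,0,0,0,0,0,0.1, 0,0,0,0,0,0,0.2, 0,0,0,0,0,0,0.24, 0,0,0,0,0,0,0.26]' 20; python3 f.py 6 pics/s7.png
```

```text
clock: 16.05
tcp_pos: [0.4877, 0.1469, 0.2126]
orientation: [-0.049, -3.139, 0.002]
contact_force: [-0.2, 0.3, -0.1]
grip_width: 0.0226
16.3 tcp [0.4877 0.1469 0.2125] F [ 0.071  0.157 -0.107  0.044  0.031 -0.002] sem [0.17 0.05 0.25]
```

```bash
python3 -m jog '[0,0,0,0,0,0,0.27, 0,0,0,0,0,0,0.28, 0,0,0,0,0,0,0.29,0,0,0,0,0,0,0.3,0,0,0,0,0,0,0.32,0,0,0,0,0,0,0.36,0,0,0,0,0,0,0.42,0,0,0,0,0,0,0.5,0,0,0,0,0,0,0.6,0,0,0,0,0,0,0.6]' 20; python3 f.py 10 pics/s8.png;  python3 - <<'E'
from h import *
im=r.grab_frame('wrist')[:,:,::-1];cv2.imwrite('pics/w8.png',im)
a=cv2.imread('pics/s7.png');b=cv2.imread('pics/s8.png')
crop(a,155,100,255,245,4,'pics/a.png');crop(b,155,100,255,245,4,'pics/b.png')
cv2.imwrite('pics/ab8.png',np.hstack([cv2.imread('pics/a.png'),cv2.imread('pics/b.png')]))
E
```

```text
clock: 17.35
tcp_pos: [0.4877, 0.1469, 0.2125]
orientation: [-0.049, -3.139, 0.002]
contact_force: [0.9, -0.2, 0.1]
grip_width: 0.0512
17.8 tcp [0.4877 0.1469 0.2125] F [ 0.075  0.059 -0.091 -0.012 -0.001 -0.013] sem [0.13 0.12 0.14]
```

View pics/ab8.png

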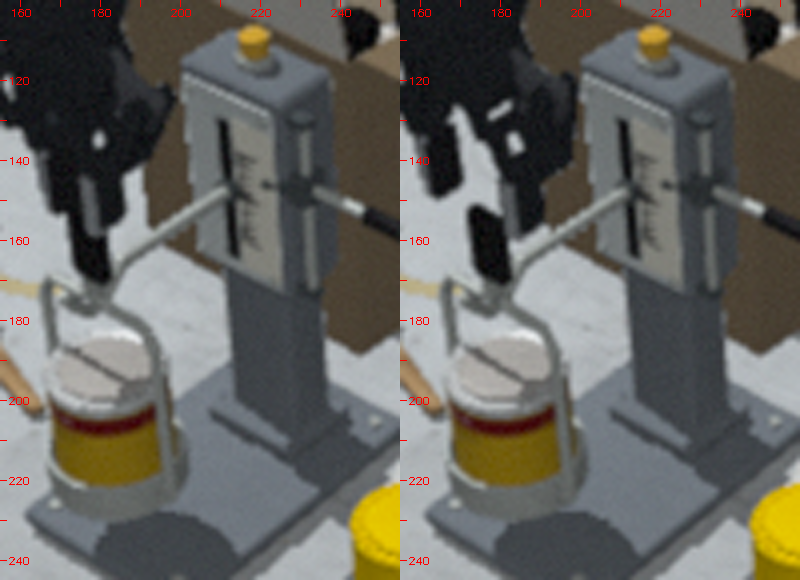

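View pics/w8.png

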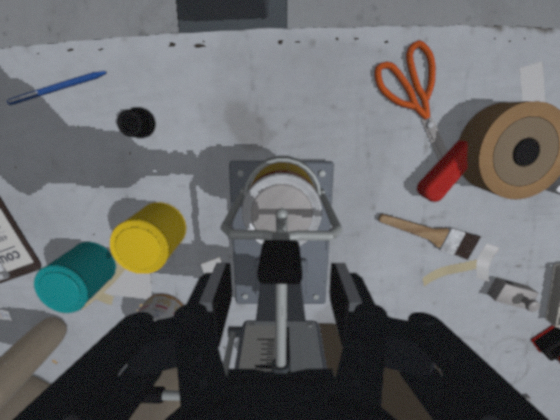

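```bash
python3 -c "
from h import *
print(r.get_obs()['joints'])"; python3 plan.py 0.4877 0.1469 0.33 88.2
```

```text
[-0.6669  0.1909  0.2891  1.9457 -0.0633  1.0158  1.1905]
t 17.9 tcp [0.4877 0.1469 0.2125] tooly 88.22 tilt [ 0.0019 -0.0012] F [ 0.19  0.42 -0.03] w 0.0514
[-0.0004, -0.0006, 0.0001, 0.001, -0.0009, -0.5873]
```

```bash
python3 -m jog '[0,0,0,0,0,-0.04,0.6, 0,0,0,0,0,-0.12,0.6, 0,0,0,0,0,-0.22,0.6, 0,0,0,0,0,-0.36,0.6, 0,0,0,0,0,-0.5,0.6, 0,0,0,0,0,-0.62,0.6, 0,0,0,0,0,-0.68,0.6, 0,0,0,0,0,-0.7,0.6]'; python3 plan.py
python3 - <<'E'
from h import *
for n in('wrist','scene','top'):
  im=r.grab_frame(n)[:,:,::-1];cv2.imwrite(f'pics/{n}9.png',im)
crop(cv2.imread('pics/scene9.png'),155,100,255,245,4,'pics/s9c.png')
crop(cv2.imread('pics/wrist9.png'),180,200,380,350,4,'pics/w9c.png')
E
```

```text
clock: 18.7
tcp_pos: [0.4885, 0.1472, 0.354]
orientation: [0.049, 3.141, -0.0]
contact_force: [0.5, 0.6, -0.8]
grip_width: 0.0509
t 18.7 tcp [0.4885 0.1472 0.354 ] tooly 88.21 tilt [-0.0001 -0.    ] F [ 0.54  0.59 -0.76] w 0.0509
```

View pics/s9c.png

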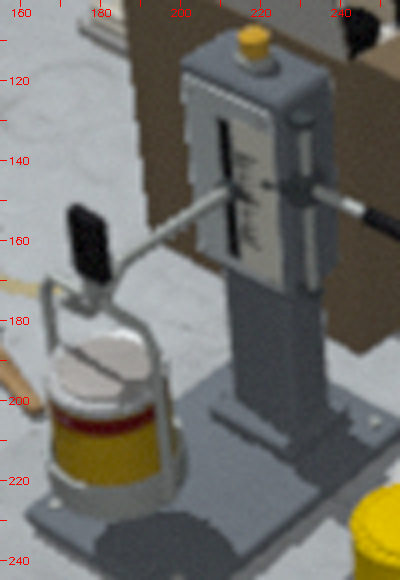

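View pics/w9c.png

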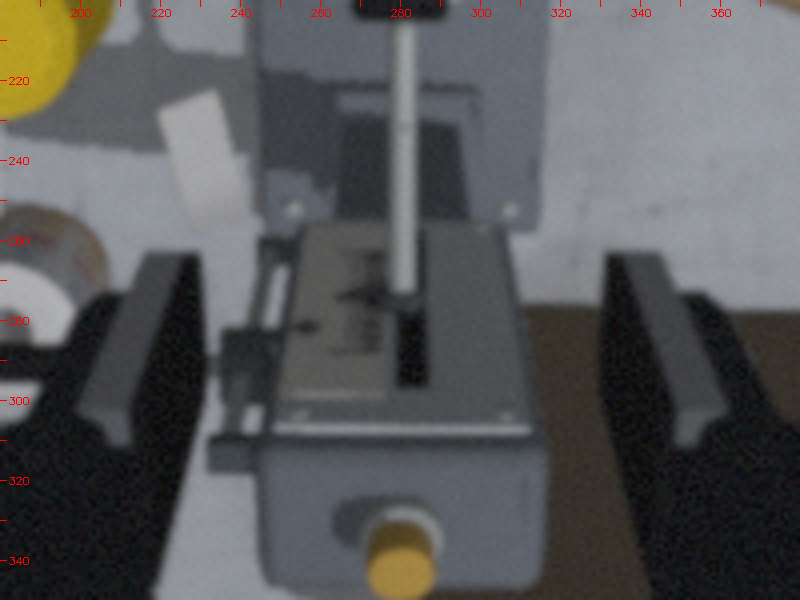

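```bash
python3 -m jog '[0,-0.03,0,-0.05,-0.03,0,0.6, 0,-0.07,0,-0.1,-0.06,0,0.6, 0,-0.11,0,-0.15,-0.09,0,0.6, 0,-0.15,0,-0.2,-0.12,0,0.6, 0,-0.18,0,-0.2,-0.12,0,0.6, 0,-0.2,0,-0.2,-0.12,0,0.6, 0,-0.2,0,-0.2,-0.12,0,0.6]'; python3 plan.py
python3 - <<'E'
from h import *
print(r.get_obs()['joints'])
im=r.grab_frame('wrist')[:,:,::-1];cv2.imwrite(f'pics/w10.png',im)
E
```

```text
clock: 19.55
tcp_pos: [0.5243, 0.1211, 0.3487]
orientation: [0.035, 2.519, -0.018]
contact_force: [0.2, 0.1, -0.7]
grip_width: 0.0514
t 19.55 tcp [0.5243 0.1211 0.3487] tooly 88.33 tilt [-0.5828 -0.0047] F [ 0.19  0.11 -0.7 ] w 0.0514
[-0.7018 -0.2013  0.1108  2.1563  0.5653  0.7389  0.6183]
```

View pics/w10.png

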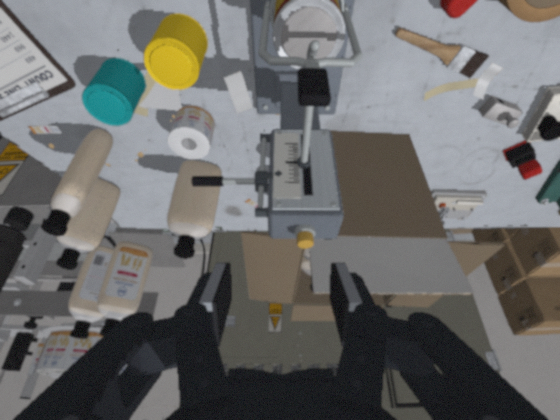

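Run:
```python
from h import *
a=[];O=[]
for i in range(8):
    O.append(r.get_obs()); a.append(r.grab_frame('wrist').astype(float))
print([o['tcp_pos'].round(4).tolist() for o in O[::3]],[o['orientation'].round(4).tolist() for o in O[::3]])
im=np.mean(a,0)[:,:,::-1].astype(np.uint8);cv2.imwrite('pics/w11.png',im)
crop(im,245,115,345,215,6,'pics/w11c.png')
np.save('o11.npy',np.r_[np.mean([o['tcp_pos'] for o in O],0),np.mean([o['orientation'] for o in O],0)])
```

```text
[[0.5254, 0.1213, 0.3498], [0.5274, 0.1217, 0.3517], [0.5274, 0.1218, 0.3517]] [[0.0364, 2.5195, -0.0169], [0.0392, 2.5173, -0.0152], [0.0391, 2.5167, -0.0151]]
```

View pics/w11c.png

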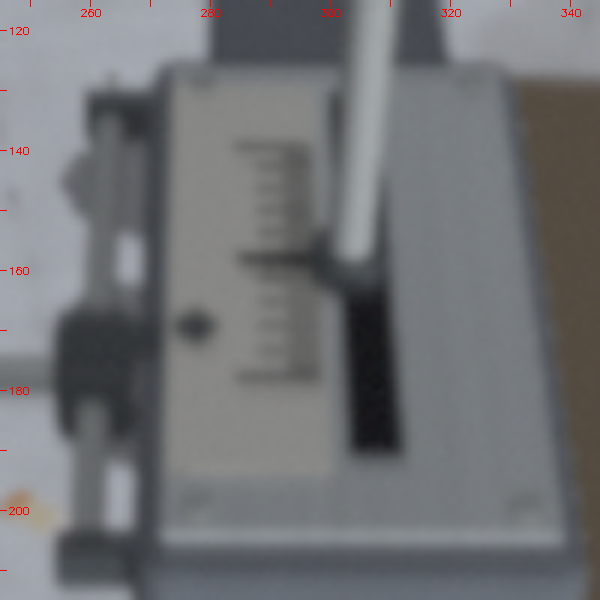

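Run:
```python
from h import *
a=[];O=[]
for i in range(8):
    O.append(r.get_obs()); a.append(r.grab_frame('wrist').astype(float))
print([o['tcp_pos'].round(4).tolist() for o in O[::3]])
im=np.mean(a,0)[:,:,::-1].astype(np.uint8);cv2.imwrite('pics/w12.png',im)
crop(im,250,120,325,205,9,'pics/w12c.png')
cv2.imwrite('pics/w12c.png',cv2.resize(cv2.imread('pics/w12c.png'),None,fx=.78,fy=.78,interpolation=cv2.INTER_AREA))
np.save('o12.npy',np.r_[np.mean([o['tcp_pos'] for o in O],0),np.mean([o['orientation'] for o in O],0)])
g=np.mean(a,0).mean(2)
for c in (278,288,292): print(c,g[136:184,c-1:c+2].mean(1).round().astype(int).tolist())
```

```text
[[0.5271, 0.1218, 0.3517], [0.5269, 0.1217, 0.3515], [0.5268, 0.1217, 0.3516]]
278 [135, 135, 135, 135, 135, 135, 135, 135, 135, 135, 135, 136, 136, 135, 135, 135, 135, 135, 135, 135, 135, 135, 135, 135, 135, 135, 136, 135, 134, 128, 112, 89, 69, 63, 73, 95, 117, 130, 134, 136, 135, 135, 135, 135, 135, 135, 135, 135]
288 [135, 132, 119, 104, 112, 124, 121, 116, 123, 122, 115, 122, 128, 123, 119, 126, 128, 121, 118, 122, 112, 82, 65, 88, 106, 112, 119, 127, 123, 115, 121, 128, 125, 118, 121, 128, 125, 118, 121, 128, 124, 111, 110, 125, 133, 135, 135, 135]
292 [135, 133, 119, 100, 98, 102, 104, 98, 101, 100, 97, 101, 105, 106, 104, 111, 110, 106, 102, 104, 91, 65, 52, 73, 91, 96, 100, 106, 104, 97, 103, 110, 108, 103, 106, 112, 110, 103, 106, 115, 114, 106, 108, 125, 133, 135, 135, 135]
```

View pics/w12c.png

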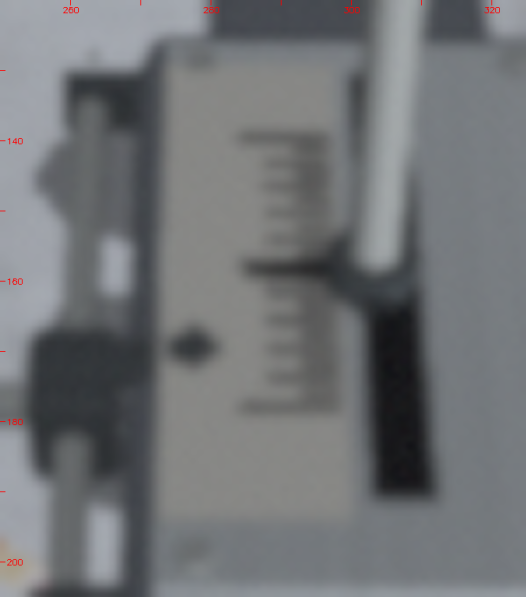

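Run:
```python
from h import *
from scipy.optimize import brentq
v=np.load('o12.npy');o=dict(tcp_pos=v[:3],orientation=v[3:])
def z_at_x(uv,x):
    t,d=ray('wrist',[uv],o); k=(x-t[0])/d[0,0]; return (t+k*d[0])
for uv in ((278,168.8),(286,157.95),(288,177.6),(288,139.3)):
    print(uv,[z_at_x(uv,x).round(4).tolist() for x in (.575,.58,.585,.59,.595)])
# camera pitch bias sensitivity
x0=brentq(lambda x:z_at_x((278,168.8),x)[2]-.23,.5,.65); print('plane x for marker',x0, 'pointer',z_at_x((286,157.95),x0), 'disp mm',1e3*(.23-z_at_x((286,157.95),x0)[2]))
print(ray('wrist',[(286,158)],o))
for xx in (.585,.59,.595):
  a=z_at_x((278,168.8),xx)[2];print(xx,a-z_at_x((286,157.95),xx)[2])
  print(' ticks',z_at_x((288,177.6),xx+.003)[2]-z_at_x((288,139.3),xx+.003)[2])
```

```text
(278, 168.8) [[0.575, 0.1154, 0.2355], [0.58, 0.1152, 0.2306], [0.585, 0.115, 0.2258], [0.59, 0.1148, 0.2209], [0.595, 0.1146, 0.2161]]
(286, 157.95) [[0.575, 0.1234, 0.2206], [0.58, 0.1234, 0.2154], [0.585, 0.1234, 0.2102], [0.59, 0.1233, 0.205], [0.595, 0.1233, 0.1998]]
(288, 177.6) [[0.575, 0.1251, 0.2474], [0.58, 0.1251, 0.2428], [0.585, 0.1251, 0.2383], [0.59, 0.1251, 0.2337], [0.595, 0.1251, 0.2291]]
(288, 139.3) [[0.575, 0.1258, 0.1923], [0.58, 0.1258, 0.1865], [0.585, 0.1259, 0.1806], [0.59, 0.1259, 0.1748], [0.595, 0.1259, 0.1689]]
plane x for marker 0.5806647451339371 pointer [0.5807 0.1234 0.2147] disp mm 15.309876734973138
(array([0.3589, 0.125 , 0.4455]), array([[ 0.693 , -0.0052, -0.7209]]))
0.585 0.015609149380717252
 ticks 0.05840121570164858
0.59 0.01595431091676308
 ticks 0.05967571869895824
0.595 0.016299472452808966
 ticks 0.0609502216962679
```

Run:
```python
from h import *
o=r.get_obs();Rm=R.from_rotvec(o['orientation'])
print(Rm.inv().apply([0.0,0,-.045])/.2, Rm.inv().apply([0.0,0.-.01,-.03])/.2)
```

```text
[0.1317 0.0004 0.1824] [ 0.0866 -0.0497  0.1226]
```

```bash
python3 -m jog '[0,-0.02,0,0.04,0,0.05,0.6, 0,-0.04,0,0.08,0,0.11,0.6, 0,-0.06,0,0.11,0,0.15,0.6, 0,-0.08,0,0.13,0,0.18,0.6, 0,-0.08,0,0.13,0,0.18,0.6,0,-0.08,0,0.13,0,0.18,0.6]'
python3 - <<'E'
from h import *
print(r.get_obs()['joints'])
a=[];O=[]
for i in range(16):
    O.append(r.get_obs()); a.append(r.grab_frame('wrist').astype(float))
print([o['tcp_pos'].round(4).tolist() for o in O[::3]],O[-1]['orientation'])
a=a[8:];O=O[8:]
im=np.mean(a,0)[:,:,::-1].astype(np.uint8);cv2.imwrite('pics/w13.png',im)
np.save('o13.npy',np.r_[np.mean([o['tcp_pos'] for o in O],0),np.mean([o['orientation'] for o in O],0)])
E
```

```text
clock: 21.0
tcp_pos: [0.5267, 0.1214, 0.3071]
orientation: [0.033, 2.267, -0.02]
contact_force: [0.1, 0.2, 0.5]
grip_width: 0.0513
[-0.5789 -0.1806 -0.1041  2.3954  1.2351  0.5469 -0.1304]
[[0.5267, 0.1214, 0.3071], [0.5276, 0.122, 0.3085], [0.5272, 0.1219, 0.3081], [0.5269, 0.1217, 0.3075], [0.5267, 0.1217, 0.3072], [0.5267, 0.1216, 0.3071]] [ 0.0341  2.265  -0.0186]
```

View pics/w13.png

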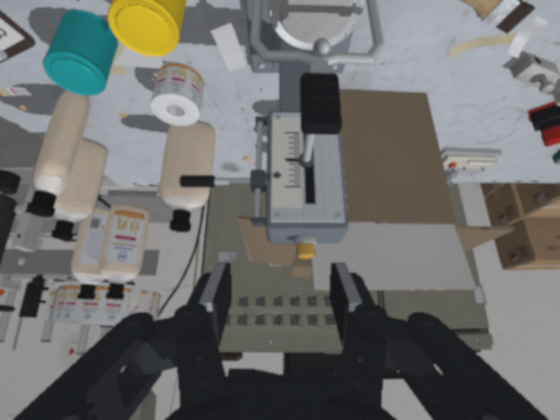

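Run:
```python
from h import *
im=cv2.imread('pics/w13.png')
crop(im,250,105,325,240,7,'pics/w13c.png')
cv2.imwrite('pics/w13c.png',cv2.resize(cv2.imread('pics/w13c.png'),None,fx=.63,fy=.63,interpolation=cv2.INTER_AREA))
crop(im,255,120,325,200,9,'pics/w13d.png')
cv2.imwrite('pics/w13d.png',cv2.resize(cv2.imread('pics/w13d.png'),None,fx=.83,fy=.83,interpolation=cv2.INTER_AREA))
g=im.mean(2)
for c in (276,279,289,294,290): print(c,g[125:200,c-1:c+2].mean(1).round().astype(int).tolist())
```

```text
276 [154, 153, 153, 153, 153, 153, 153, 153, 154, 153, 153, 154, 153, 153, 154, 153, 154, 153, 154, 153, 154, 154, 153, 153, 153, 153, 153, 154, 153, 154, 153, 153, 153, 154, 153, 154, 153, 154, 153, 154, 154, 154, 153, 153, 152, 144, 126, 99, 75, 64, 63, 71, 92, 120, 142, 151, 153, 154, 154, 154, 153, 154, 154, 154, 154, 154, 154, 154, 154, 154, 154, 154, 154, 154, 153]
279 [153, 153, 153, 153, 154, 153, 153, 154, 153, 154, 153, 153, 153, 154, 154, 154, 154, 154, 153, 153, 153, 154, 154, 154, 154, 153, 153, 154, 154, 153, 153, 153, 154, 154, 153, 154, 154, 153, 154, 153, 154, 154, 154, 153, 153, 150, 141, 126, 104, 87, 84, 99, 121, 138, 149, 153, 154, 154, 153, 154, 153, 153, 154, 154, 153, 154, 153, 154, 154, 153, 153, 153, 154, 153, 154]
289 [153, 153, 153, 153, 153, 150, 135, 111, 118, 142, 149, 142, 128, 134, 147, 150, 142, 129, 132, 145, 150, 146, 134, 133, 145, 151, 149, 138, 131, 141, 150, 147, 126, 89, 54, 63, 99, 125, 130, 134, 145, 152, 150, 140, 131, 138, 148, 151, 147, 137, 132, 143, 151, 151, 145, 135, 136, 146, 152, 147, 129, 110, 120, 143, 152, 154, 153, 154, 153, 154, 153, 154, 154, 154, 154]
294 [153, 153, 153, 153, 154, 150, 134, 110, 111, 123, 125, 126, 118, 120, 127, 127, 128, 119, 119, 127, 126, 126, 122, 119, 127, 128, 128, 124, 118, 127, 129, 125, 116, 87, 52, 54, 85, 113, 119, 121, 132, 132, 130, 128, 120, 124, 131, 131, 132, 124, 120, 130, 134, 133, 133, 123, 124, 134, 135, 131, 122, 108, 120, 142, 152, 153, 153, 154, 154, 154, 153, 154, 154, 154, 154]
290 [153, 153, 153, 154, 153, 150, 135, 111, 118, 142, 149, 139, 123, 129, 145, 149, 139, 123, 126, 143, 150, 144, 129, 128, 142, 151, 147, 133, 125, 138, 149, 147, 127, 88, 53, 58, 92, 118, 123, 128, 143, 151, 149, 137, 125, 132, 146, 151, 145, 132, 126, 140, 150, 151, 142, 129, 130, 144, 151, 147, 129, 110, 120, 143, 152, 154, 153, 154, 153, 154, 154, 154, 154, 154, 154]
```

View pics/w13d.png

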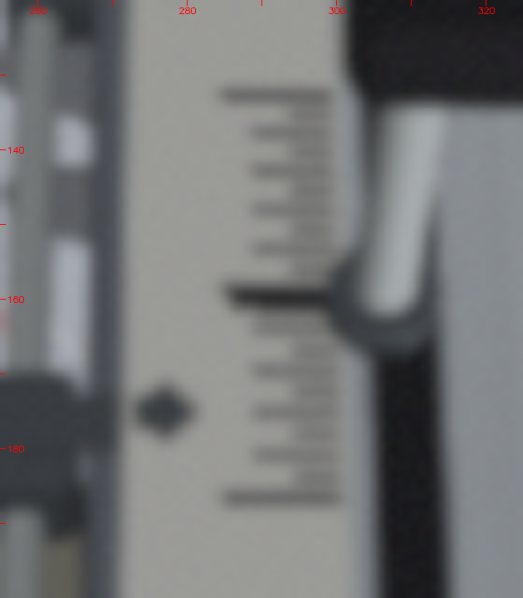

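Run:
```python
from h import *
from scipy.optimize import brentq,least_squares
views=[]
for f,m,p,t0,t1 in (('o12.npy',168.8,157.95,177.6,139.4),('o13.npy',174.6,159.55,186.2,132.4)):
    v=np.load(f);o=dict(tcp_pos=v[:3],orientation=v[3:]);views.append((o,m,p,t0,t1))
def zx(o,uv,x,dv=0):
    t,d=ray('wrist',[(uv[0],uv[1]+dv)],o);k=(x-t[0])/d[0,0];return (t+k*d[0])[2]
for o,m,p,t0,t1 in views:
    print(o)
    for x in(.59,.595,.6): print(x,'t0',zx(o,(288,t0),x),'t1',zx(o,(288,t1),x),'m',zx(o,(277,m),x-.003),'p',zx(o,(286,p),x-.003))
# joint: common face plane x, zero tick .230/.170, per view pixel bias dv and depth ; solve x per view
for o,m,p,t0,t1 in views:
    s=least_squares(lambda q:[1e3*(zx(o,(288,t0),q[0],q[1])-.23),1e3*(zx(o,(288,t1),q[0],q[1])-.17)],[.594,0]).x
    print('face x',s)
    for g in (0,.003,.006,.009,.012): print(g,'m',zx(o,(277,m),s[0]-g,s[1]),'p',zx(o,(286,p),s[0]-g,s[1]))
```

```text
{'tcp_pos': array([0.5269, 0.1217, 0.3516]), 'orientation': array([ 0.0384,  2.5163, -0.015 ])}
0.59 t0 0.23379297515982095 t1 0.17509752346190993 m 0.22395121306712518 p 0.20824268792982845
0.595 t0 0.22921063304521636 t1 0.16924436359267264 m 0.21909267103548155 p 0.20303956360369413
0.6 t0 0.2246282909306118 t1 0.1633912037234354 m 0.2142341290038379 p 0.19783643927755978
{'tcp_pos': array([0.5268, 0.1217, 0.3073]), 'orientation': array([ 0.0342,  2.2648, -0.0184])}
0.59 t0 0.2322777303326402 t1 0.17320102039704965 m 0.22179980885172149 p 0.20598930815446634
0.595 t0 0.22978554330567708 t1 0.16952304855615954 m 0.21906436609714752 p 0.2029326493484647
0.6 t0 0.22729335627871397 t1 0.1658450767152695 m 0.21632892334257353 p 0.19987599054246302
face x [0.6014 4.6218]
0 m 0.2169486446374866 p 0.2006661908524766
0.003 m 0.21977781197390292 p 0.2036969681293333
0.006 m 0.2226069793103192 p 0.20672774540619
0.009 m 0.22543614664673547 p 0.20975852268304668
0.012 m 0.22826531398315178 p 0.2127892999599033
face x [ 0.5935 -0.5136]
0 m 0.21769189257307453 p 0.2014396010766386
0.003 m 0.21933965775874742 p 0.2032803770578482
0.006 m 0.22098742294442034 p 0.2051211530390578
0.009 m 0.22263518813009328 p 0.20696192902026744
0.012 m 0.22428295331576617 p 0.20880270500147707
```

```bash
python3 plan.py 0.53 0.10 0.38 88.2 0.55 0.07 0.38 40
```

```text
t 21.8 tcp [0.5267 0.1216 0.3071] tooly 88.22 tilt [-0.7685 -0.002 ] F [-0.08 -0.8  -0.3 ] w 0.0513
[-0.0005, 0.279, 0.0004, -0.2925, -0.1082, -0.2177]
[0.1167, 0.2622, 0.2504, -0.3592, -0.255, -0.1371]
```

```bash
python3 -m jog '[0,0.03,0,-0.1,-0.02,-0.08,0.6, 0,0.07,0,-0.2,-0.05,-0.15,0.6, 0,0.12,0,-0.29,-0.08,-0.22,0.6, 0,0.16,0,-0.29,-0.1,-0.22,0.6, 0,0.2,0,-0.29,-0.1,-0.22,0.6, 0,0.24,0,-0.29,-0.1,-0.22,0.6, 0,0.279,0,-0.29,-0.1,-0.22,0.6, 0,0.279,0,-0.29,-0.1,-0.22,0.6]'; python3 plan.py 0.603 0.038 0.36 -1.83 0.58 0.06 0.38 43
```

```text
clock: 22.6
tcp_pos: [0.5301, 0.1023, 0.3813]
orientation: [-0.047, -3.138, -0.0]
contact_force: [0.6, -1.9, -0.6]
grip_width: 0.0511
t 22.6 tcp [0.5301 0.1023 0.3813] tooly 88.3 tilt [0.0033 0.0002] F [ 0.62 -1.87 -0.62] w 0.0511
[-0.0008, -0.0009, 0.5007, -0.3744, -0.3103, 0.105]
[-0.0004, -0.001, 0.2516, -0.2558, -0.2038, 0.0054]
```

```bash
python3 -m jog '[0,0,0.045,-0.05,-0.04,0,0.6, 0,0,0.09,-0.1,-0.08,0,0.6, 0,0,0.135,-0.15,-0.12,0,0.6, 0,0,0.18,-0.2,-0.16,0,0.6, 0,0,0.225,-0.24,-0.2,0,0.6, 0,0,0.27,-0.28,-0.24,0,0.6, 0,0,0.315,-0.32,-0.27,0,0.6, 0,0,0.36,-0.35,-0.3,0,0.6, 0,0,0.405,-0.37,-0.31,0,0.6, 0,0,0.45,-0.37,-0.31,0,0.6, 0,0,0.49,-0.37,-0.31,0,0.6, 0,0,0.5,-0.37,-0.31,0,0.6]'; python3 plan.py 0.603 0.038 0.33 -1.83;  python3 - <<'E'
from h import *
print(r.get_obs()['joints'])
r.grab_frame('wrist');r.grab_frame('wrist')
o=r.get_obs();im=r.grab_frame('wrist')[:,:,::-1];cv2.imwrite(f'pics/w14.png',im)
print(o['tcp_pos'],proj('wrist',[[.603,.038,.219],[.603,.038+.017,.219],[.603,.038-.017,.219]],o))
E
```

```text
clock: 23.8
tcp_pos: [0.6022, 0.0382, 0.3807]
orientation: [-2.255, -2.184, 0.005]
contact_force: [0.5, 1.0, 0.4]
grip_width: 0.051
t 23.8 tcp [0.6022 0.0382 0.3807] tooly -1.83 tilt [-0.0003 -0.0039] F [0.48 0.98 0.37] w 0.051
[-0.0012, 0.0001, 0.0, -0.0008, 0.0052, 0.2535]
[-0.6284  0.2721  0.6025  1.5055 -0.1548  1.4159 -0.0505]
[0.6022 0.0382 0.3808] [[281.5721 186.387 ]
 [281.1598 171.5215]
 [281.9718 200.8127]]
```

View pics/w14.png

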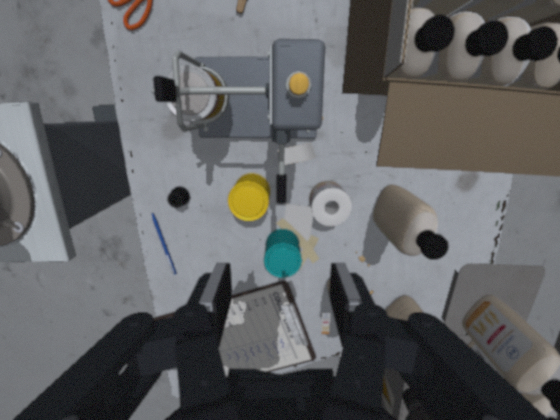

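```bash
python3 -m jog '[0,0,0,0,0,0.1,0.6, 0,0,0,-0.008,0,0.25,0.6, 0,0,0,-0.008,0,0.42,0.6, 0,0,0,-0.008,0,0.57,0.6, 0,0,0,-0.008,0,0.68,0.6,0,0,0,-0.008,0,0.7,0.6,0,0,0,-0.008,0,0.7,0.6]'; python3 plan.py 0.6025 0.0365 0.2 -1.83;  python3 - <<'E'
from h import *
o=r.get_obs();im=r.grab_frame('wrist')[:,:,::-1];cv2.imwrite(f'pics/w15.png',im)
print(o['tcp_pos'],proj('wrist',[[.603,.038,.219],[.603,.038+.017,.219],[.603,.038-.017,.219]],o))
im=r.grab_frame('scene')[:,:,::-1];cv2.imwrite(f'pics/s15.png',im);crop(im,155,80,285,225,4,'pics/s15c.png')
E
```

```text
clock: 24.65
tcp_pos: [0.6015, 0.0367, 0.2408]
orientation: [-2.247, -2.191, 0.005]
contact_force: [-0.1, 0.1, 1.0]
grip_width: 0.0515
t 24.65 tcp [0.6015 0.0367 0.2408] tooly -1.46 tilt [-0.0002 -0.0044] F [-0.11  0.08  1.01] w 0.0515
[-0.0014, 0.0001, 0.002, -0.0006, 0.006, 0.2041]
[0.6015 0.0367 0.2408] [[282.584  230.9404]
 [281.9837 207.5727]
 [283.1525 253.1113]]
```

View pics/w15.png

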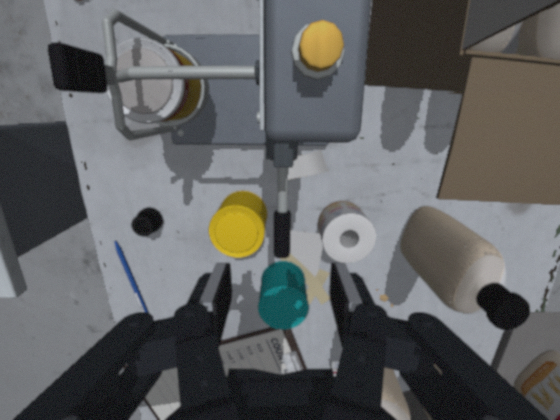

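View pics/s15c.png

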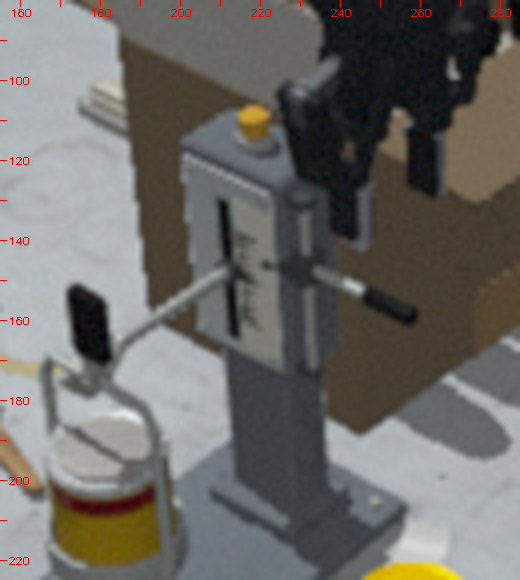

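```bash
python3 -m jog '[0,0,0,-0.006,0.005,0.06,0.6, 0,0,0,-0.006,0.005,0.13,0.6, 0,0,0,-0.006,0.005,0.18,0.6, 0,0,0,-0.006,0.005,0.2,0.6, 0,0,0,-0.006,0.005,0.2,0.6]'; python3 plan.py;  python3 - <<'E'
from h import *
o=r.get_obs();im=r.grab_frame('wrist')[:,:,::-1];cv2.imwrite(f'pics/w16.png',im)
print(o['tcp_pos'],proj('wrist',[[.603,.038,.219],[.603,.038+.017,.219],[.603,.038-.017,.219]],o))
im=r.grab_frame('scene')[:,:,::-1];cv2.imwrite(f'pics/s16.png',im);crop(im,155,80,285,225,4,'pics/s16c.png')
E
```

```text
clock: 25.25
tcp_pos: [0.6029, 0.0354, 0.2013]
orientation: [-2.249, -2.191, 0.003]
contact_force: [-0.1, 0.4, 0.3]
grip_width: 0.0512
t 25.25 tcp [0.6029 0.0354 0.2013] tooly -1.5 tilt [-0.0001 -0.0031] F [-0.12  0.41  0.34] w 0.0512
[0.6029 0.0354 0.2013] [[280.2858 254.5572]
 [279.4557 226.7167]
 [281.0636 280.6148]]
```

View pics/w16.png

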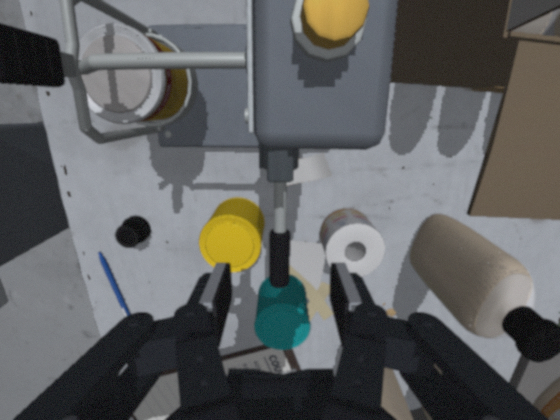

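View pics/s16c.png

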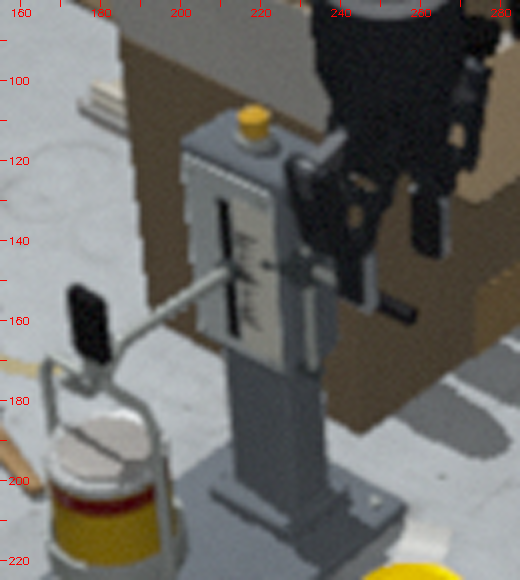

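```bash
python3 -m jog '[0,0,0,0,0,0,0.4, 0,0,0,0,0,0,0.2, 0,0,0,0,0,0,0.1, 0,0,0,0,0,0,0.05, 0,0,0,0,0,0,0.05,0,0,0,0,0,0,0.05]' 25; python3 f.py 10 pics/s17.png; python3 plan.py
```

```text
clock: 25.95
tcp_pos: [0.6036, 0.0353, 0.2024]
orientation: [-2.25, -2.191, 0.001]
contact_force: [-0.4, 0.1, 0.2]
grip_width: 0.0045
26.4 tcp [0.6036 0.0353 0.2024] F [-0.161 -0.014 -0.263  0.005 -0.006 -0.009] sem [0.15 0.16 0.12]
t 26.45 tcp [0.6036 0.0353 0.2024] tooly -1.51 tilt [ 0.0003 -0.0013] F [ 0.89 -0.09  0.58] w 0.0042
```

Run:
```python
from h import *
im=r.grab_frame('wrist')[:,:,::-1];cv2.imwrite(f'pics/w17.png',im)
crop(cv2.imread('pics/s17.png'),205,80,285,225,4,'pics/s17c.png')
crop(im,220,140,340,320,4,'pics/w17c.png')
a=cv2.imread('pics/s17c.png');b=cv2.imread('pics/w17c.png');h=max(a.shape[0],b.shape[0])
p=lambda q:cv2.copyMakeBorder(q,0,600-min(600,q.shape[0]),0,0,0)[:600]
cv2.imwrite('pics/ab17.png',np.hstack([p(a),p(b)])[:, :800])
```

```text
(no output)
```

View pics/ab17.png

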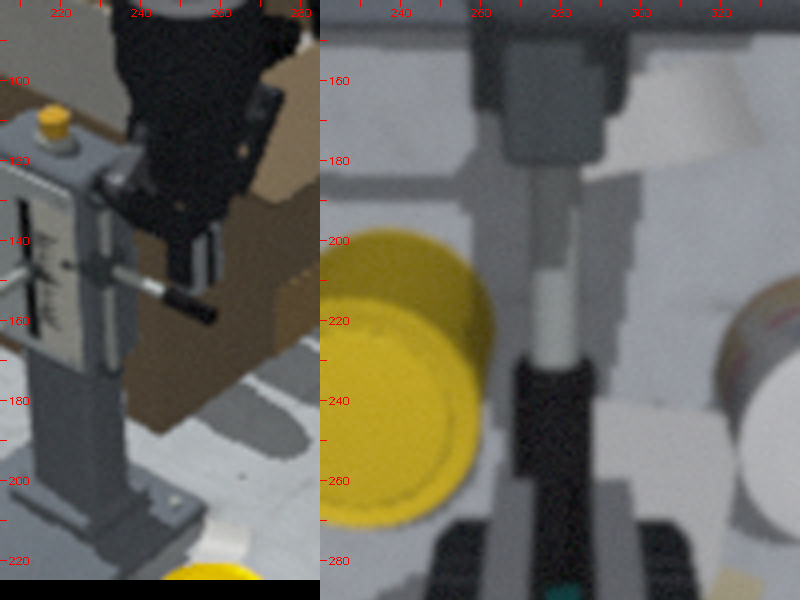

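View pics/w17.png

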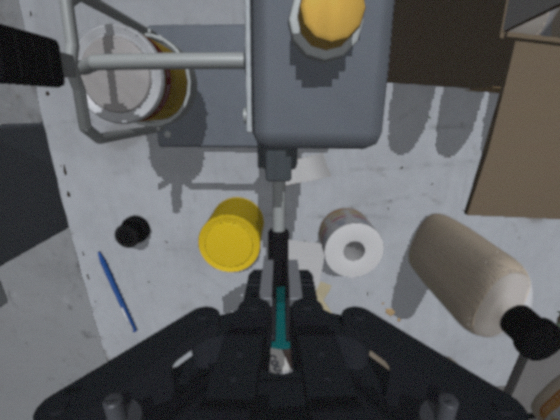

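Run:
```python
from h import *
def O(p,y):
    a=np.radians(y);ty=np.array([np.cos(a),np.sin(a),0]);tz=np.array([0,0,-1.]);tx=np.cross(ty,tz)
    return dict(tcp_pos=np.array(p),orientation=R.from_matrix(np.c_[tx,ty,tz]).as_rotvec())
P=[O((.6022,.0382,.3808),-1.83),O((.6015,.0367,.2408),-1.46),O((.6029,.0354,.2013),-1.5)]
t14=cv2.imread('pics/w14.png');t15=cv2.imread('pics/w15.png');t16=cv2.imread('pics/w16.png')
L=[]
for im,y0,y1 in ((t14,165,215),(t15,195,270),(t16,215,300)):
    g=im.mean(2);L.append([y0]+g[y0:y1,279:284].mean(1).round().astype(int).tolist())
for l in L:print(l)
print('in',tri([('wrist',(281.5,175),P[0]),('wrist',(283,210),P[1]),('wrist',(281,232),P[2])]))
print('out',tri([('wrist',(281.5,202.5),P[0]),('wrist',(282,256),P[1]),('wrist',(279.5,285.5),P[2])]))
print(proj('wrist',[[.6036,.0353,.2024],[.6036,.0353,.2211]]))
print(tri([('scene',(252.5,156.5)),('top',(237,184.5))]))
print(proj('scene',[[.603,.0355,z] for z in(.2,.21,.22,.23)]))
```

```text
[165, 130, 129, 129, 130, 128, 128, 128, 125, 112, 89, 57, 38, 31, 28, 28, 27, 28, 31, 27, 29, 23, 28, 28, 27, 29, 28, 28, 29, 30, 29, 25, 28, 30, 27, 29, 28, 28, 41, 63, 93, 123, 142, 149, 150, 150, 150, 151, 150, 150, 150]
[195, 135, 136, 136, 136, 137, 135, 136, 136, 136, 136, 137, 136, 136, 136, 135, 132, 118, 92, 58, 37, 32, 29, 29, 30, 30, 30, 28, 29, 29, 29, 28, 25, 27, 31, 31, 27, 29, 30, 27, 30, 28, 30, 30, 32, 31, 31, 25, 29, 28, 28, 29, 30, 31, 28, 28, 28, 27, 28, 27, 29, 29, 36, 67, 108, 133, 128, 106, 82, 70, 68, 68, 68, 68, 69, 69]
[215, 139, 139, 139, 141, 140, 139, 139, 139, 138, 139, 140, 141, 140, 140, 140, 137, 131, 109, 73, 45, 34, 32, 31, 30, 29, 29, 30, 30, 29, 29, 27, 33, 29, 30, 29, 29, 29, 27, 29, 30, 29, 29, 29, 28, 30, 30, 29, 30, 27, 32, 30, 29, 28, 29, 28, 29, 27, 27, 27, 29, 26, 30, 28, 28, 29, 29, 27, 29, 30, 26, 25, 34, 44, 54, 59, 60, 58, 54, 51, 50, 50, 50, 49, 49, 50]
in [0.6038 0.0504 0.2134]
out [0.6024 0.0201 0.2224]
[[280.3054 245.8736]
 [280.2635 259.537 ]]
[0.6027 0.0383 0.2167]
[[254.5045 163.0556]
 [254.4157 159.3249]
 [254.3258 155.551 ]
 [254.2348 151.7331]]
```

Run:
```python
from h import *
o=r.get_obs();Rm=R.from_rotvec(o['orientation']).as_matrix();t=o['tcp_pos']
for x in(.011,0,-.011):
  for z in(0,-.01,-.02,-.03): print(x,z,proj('wrist',[t+Rm@[x,y,z] for y in(-.006,.006)],o).round(1).tolist(),proj('scene',[t+Rm@[x,0,z]]).round(1).tolist())
```

```text
0.011 0 [[270.6, 229.6], [290.0, 229.5]] [[250.8, 160.2]]
0.011 -0.01 [[270.0, 235.8], [290.5, 235.8]] [[250.7, 156.4]]
0.011 -0.02 [[269.5, 242.8], [291.1, 242.8]] [[250.6, 152.6]]
0.011 -0.03 [[268.8, 250.6], [291.8, 250.5]] [[250.5, 148.8]]
0 0 [[270.8, 245.9], [289.9, 245.9]] [[254.7, 162.1]]
0 -0.01 [[270.3, 252.8], [290.4, 252.8]] [[254.6, 158.3]]
0 -0.02 [[269.7, 260.6], [290.9, 260.6]] [[254.6, 154.5]]
0 -0.03 [[269.1, 269.2], [291.5, 269.2]] [[254.5, 150.7]]
-0.011 0 [[270.9, 261.6], [289.7, 261.5]] [[258.7, 164.0]]
-0.011 -0.01 [[270.5, 269.2], [290.2, 269.2]] [[258.6, 160.2]]
-0.011 -0.02 [[270.0, 277.6], [290.7, 277.6]] [[258.6, 156.4]]
-0.011 -0.03 [[269.4, 287.0], [291.3, 287.0]] [[258.5, 152.6]]
```

Run:
```python
from h import *
im=cv2.imread('pics/w16.png');crop(cv2.convertScaleAbs(im,alpha=2.5),180,220,370,360,4,'pics/w16c.png')
im=cv2.imread('pics/w17.png');crop(cv2.convertScaleAbs(im,alpha=3),230,220,330,330,6,'pics/w17d.png')
```

```text
(no output)
```

View pics/w16c.png

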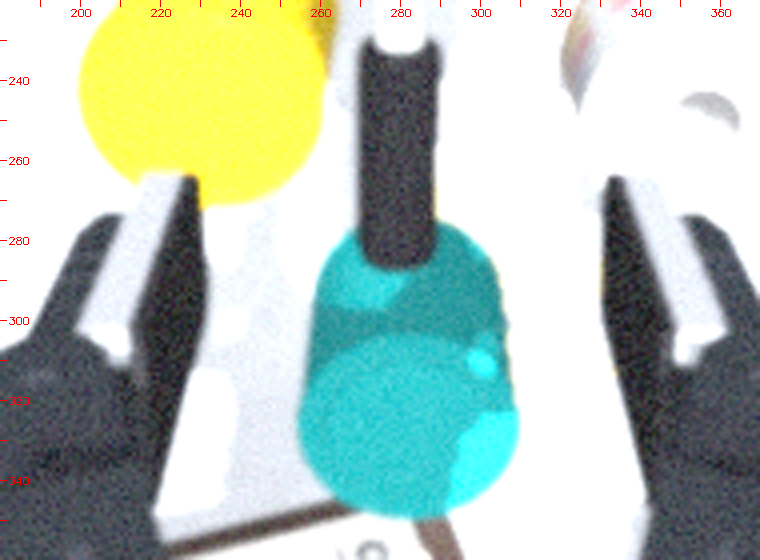

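View pics/w17d.png

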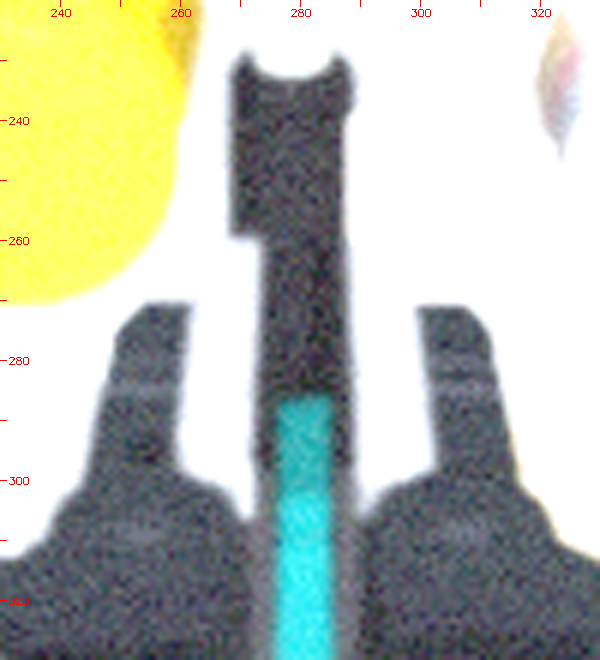

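```bash
python3 -m jog '[0,0,0,0,0,0,0.3, 0,0,0,0,0,0,0.6, 0,0,0,0,0,0,0.6,0,0,0,0,0,0,0.6, 0,0,0,0,0,0.04,0.6, 0,0,0,0,0,0.08,0.6, 0,0,0,0,0,0.12,0.6, 0,0,0,0,0,0.13,0.6, 0,0,0,0,0,0.13,0.6]'; python3 plan.py;  python3 - <<'E'
from h import *
o=r.get_obs();im=r.grab_frame('wrist')[:,:,::-1];cv2.imwrite(f'pics/w18.png',im);crop(cv2.convertScaleAbs(im,alpha=2),180,220,370,360,4,'pics/w18c.png')
im=r.grab_frame('scene')[:,:,::-1];cv2.imwrite(f'pics/s18.png',im);crop(im,195,80,285,225,4,'pics/s18c.png')
E
```

```text
clock: 27.4
tcp_pos: [0.6032, 0.0353, 0.1757]
orientation: [-2.249, -2.191, 0.003]
contact_force: [0.8, -0.7, -0.3]
grip_width: 0.0512
t 27.4 tcp [0.6032 0.0353 0.1757] tooly -1.51 tilt [-0.0001 -0.0026] F [ 0.85 -0.66 -0.29] w 0.0512
```

View pics/w18c.png

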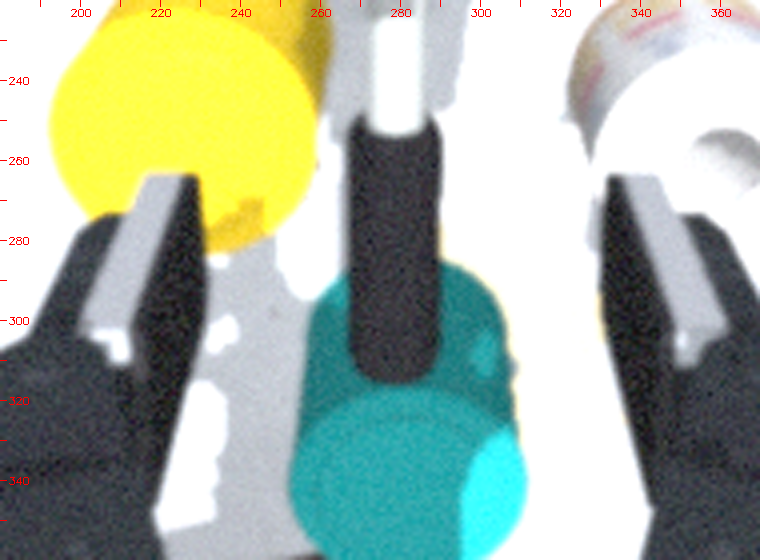

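View pics/s18c.png

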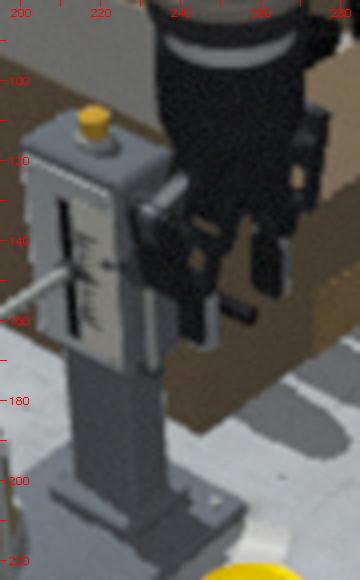

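```bash
python3 -m jog '[0,0,0,-0.025,0,0.025,0.6, 0,0,0,-0.025,0,0.045,0.6, 0,0,0,-0.025,0,0.045,0.6, 0,0,0,-0.025,0,0.045,0.4, 0,0,0,-0.025,0,0.045,0.25, 0,0,0,-0.025,0,0.045,0.15, 0,0,0,-0.025,0,0.045,0.1, 0,0,0,-0.025,0,0.045,0.05,0,0,0,-0.025,0,0.045,0.05]' 25; python3 f.py 10 pics/s19.png; python3 plan.py;  python3 - <<'E'
from h import *
o=r.get_obs();im=r.grab_frame('wrist')[:,:,::-1];cv2.imwrite(f'pics/w19.png',im);crop(cv2.convertScaleAbs(im,alpha=2),180,220,370,360,4,'pics/w19c.png')
im=cv2.imread('pics/s19.png');crop(im,195,80,285,225,4,'pics/s19c.png')
E
```

```text
clock: 28.4
tcp_pos: [0.6023, 0.0304, 0.1671]
orientation: [-2.248, -2.19, 0.004]
contact_force: [-5.4, 0.4, 0.8]
grip_width: 0.0109
28.85 tcp [0.6023 0.0304 0.1671] F [-5.436  0.528  1.594  0.067  1.117 -0.024] sem [0.16 0.17 0.16]
t 28.9 tcp [0.6023 0.0304 0.1671] tooly -1.51 tilt [ 0.0004 -0.0037] F [-6.47 -0.32  1.39] w 0.0109
```

View pics/w19c.png

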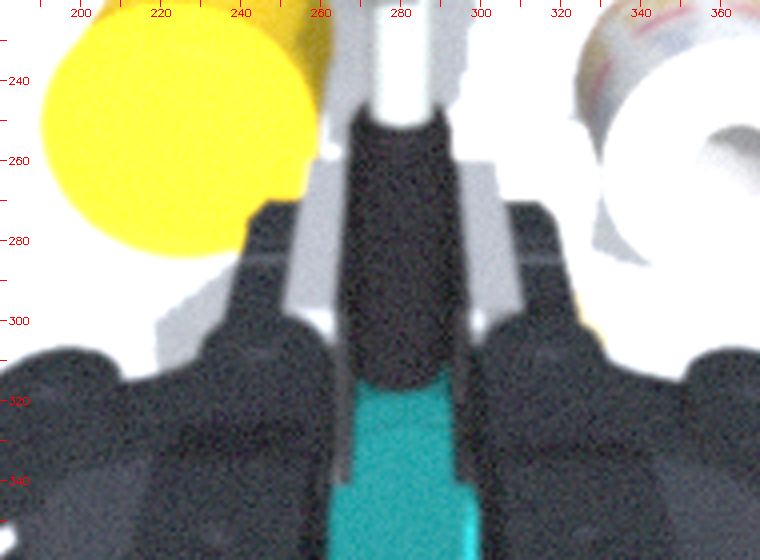

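View pics/s19c.png

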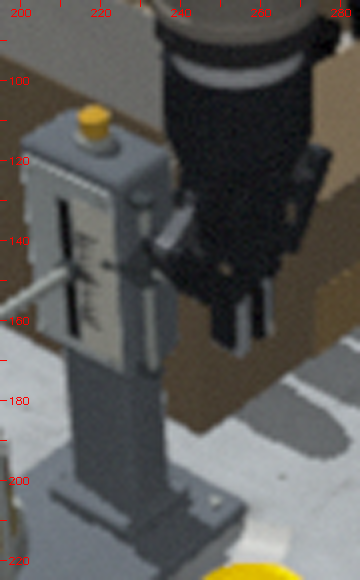

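Run:
```python
from h import *
a=cv2.imread('pics/s18.png').astype(np.float32).mean(2);b=cv2.imread('pics/s19.png').astype(np.float32).mean(2)
s0=cv2.imread('pics/scene9.png').astype(np.float32).mean(2)
for n,im in(('9',s0),('18',a),('19',b)):
    print(n,im[138:156,220:224].mean(1).round().astype(int).tolist())
    print('   ptr',im[138:156,214:218].mean(1).round().astype(int).tolist())
print(proj('scene',[[.592,.1154-.0,.219],[.592,.1154,.203],[.592,.1234,.219],[.592,.1234,.203]]))
```

```text
9 [114, 114, 114, 114, 116, 118, 112, 90, 71, 95, 119, 121, 121, 120, 122, 121, 120, 120]
   ptr [97, 79, 84, 90, 102, 101, 94, 97, 86, 75, 58, 53, 75, 99, 96, 91, 99, 96]
18 [117, 117, 116, 117, 118, 120, 113, 93, 72, 95, 122, 126, 123, 121, 124, 124, 123, 123]
   ptr [99, 81, 85, 92, 102, 102, 95, 99, 87, 78, 58, 55, 76, 101, 97, 93, 99, 98]
19 [116, 118, 118, 116, 118, 118, 114, 92, 72, 94, 120, 124, 123, 121, 123, 122, 123, 123]
   ptr [98, 81, 86, 91, 102, 102, 95, 99, 86, 77, 58, 56, 76, 99, 97, 92, 99, 95]
[[222.3188 145.3649]
 [222.7452 151.3289]
 [219.5235 144.1003]
 [219.9737 150.0584]]
```

```bash
python3 -m jog '[0,0,0,0,0,0.01,0.05, 0,0,0,0,0,0.02,0.05, 0,0,0,0,0,0.03,0.05, 0,0,0,0,0,0.04,0.05, 0,0,0,0,0,0.05,0.05, 0,0,0,0,0,0.06,0.05, 0,0,0,0,0,0.07,0.05, 0,0,0,0,0,0.077,0.05, 0,0,0,0,0,0.08,0.05, 0,0,0,0,0,0.08,0.05]' 25; python3 f.py 8 pics/s20.png
python3 - <<'E'
from h import *
im=cv2.imread('pics/s20.png');crop(im,195,80,285,225,4,'pics/s20c.png')
g=im.astype(np.float32).mean(2)
print(138,g[138:162,220:224].mean(1).round().astype(int).tolist());print(g[138:162,214:218].mean(1).round().astype(int).tolist())
E
```

```text
clock: 29.95
tcp_pos: [0.6022, 0.0304, 0.151]
orientation: [-2.248, -2.19, 0.004]
contact_force: [-4.2, 0.1, 0.2]
grip_width: 0.011
30.3 tcp [0.6022 0.0304 0.151 ] F [-3.149 -0.147 -0.277  0.003  0.566 -0.066] sem [0.18 0.21 0.14]
138 [116, 116, 116, 117, 117, 118, 121, 121, 121, 123, 123, 123, 115, 92, 75, 94, 116, 122, 123, 123, 122, 123, 122, 120]
[99, 81, 84, 93, 104, 102, 95, 98, 86, 77, 59, 55, 76, 100, 97, 91, 100, 96, 88, 76, 76, 74, 80, 91]
```

View pics/s20c.png

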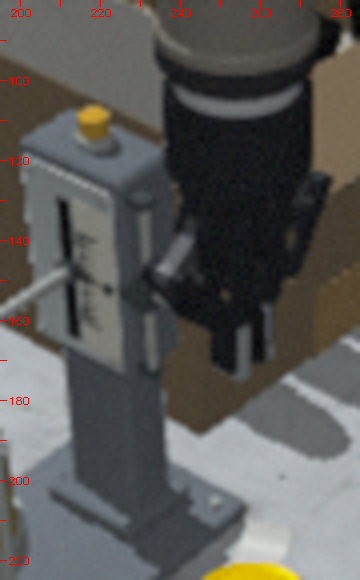

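```bash
python3 -m jog '[0,0,0,0,0,0,0.12, 0,0,0,0,0,0,0.16, 0,0,0,0,0,0,0.25, 0,0,0,0,0,0,0.4, 0,0,0,0,0,0,0.6,0,0,0,0,0,0,0.6,0,0,0,0,0,-0.05,0.6,0,0,0,0,0,-0.2,0.6,0,0,0,0,0,-0.4,0.6,0,0,0,0,0,-0.65,0.6,0,0,0,0,0,-0.9,0.6,0,0,0,0,0,-1,0.6]' 20; python3 plan.py 0.53 0.06 0.35 40
python3 - <<'E'
from h import *
im=r.grab_frame('scene')[:,:,::-1];cv2.imwrite('pics/s21.png',im)
g=im.astype(np.float32).mean(2)
print(138,g[138:162,220:224].mean(1).round().astype(int).tolist());print(g[138:162,214:218].mean(1).round().astype(int).tolist())
E
```

```text
clock: 31.55
tcp_pos: [0.6048, 0.0296, 0.3574]
orientation: [2.25, 2.19, 0.007]
contact_force: [0.3, -0.3, 0.1]
grip_width: 0.051
t 31.55 tcp [0.6048 0.0296 0.3574] tooly -1.55 tilt [0.0021 0.0042] F [ 0.26 -0.31  0.11] w 0.051
[0.0015, -0.0001, -0.2309, 0.1418, -0.3784, 0.0358]
138 [114, 114, 114, 116, 117, 117, 118, 118, 119, 120, 121, 121, 114, 92, 75, 93, 116, 121, 120, 122, 121, 121, 122, 121]
[98, 78, 83, 91, 101, 101, 94, 97, 86, 76, 58, 54, 76, 98, 94, 91, 97, 96, 85, 74, 75, 71, 79, 91]
```

```bash
python3 -m jog '[0,0,-0.045,0,-0.03,-0.05,0.6, 0,0,-0.09,0.04,-0.08,-0.1,0.6, 0,0,-0.135,0.1,-0.13,-0.1,0.6, 0,0,-0.18,0.15,-0.18,-0.1,0.6, 0,0,-0.225,0.2,-0.23,-0.1,0.6, 0,0,-0.27,0.25,-0.28,-0.1,0.6, 0,0,-0.315,0.3,-0.33,-0.1,0.6, 0,0,-0.36,0.35,-0.38,-0.1,0.6, 0,0,-0.405,0.4,-0.4,-0.1,0.6, 0,0,-0.45,0.43,-0.4,-0.1,0.6, 0,0,-0.495,0.45,-0.4,-0.1,0.6, 0,0,-0.5,0.45,-0.4,-0.1,0.6]'; python3 plan.py 0.527 0.122 0.31 88.2
```

```text
clock: 32.8
tcp_pos: [0.5277, 0.1222, 0.3789]
orientation: [0.038, 3.135, 0.005]
contact_force: [0.5, -0.6, -0.9]
grip_width: 0.0508
t 32.8 tcp [0.5277 0.1222 0.3789] tooly 88.61 tilt [-0.0066  0.003 ] F [ 0.46 -0.61 -0.88] w 0.0508
[0.001, 0.0021, 0.0023, 0.0058, -0.0023, 0.3444]
```

```bash
python3 -m jog '[0,-0.045,0,0,0,0,0.6, 0,-0.09,0,0,0,0,0.6, 0,-0.135,0,0,0,0.05,0.6, 0,-0.18,0,0,0,0.12,0.6, 0,-0.225,0,0,0,0.2,0.6, 0,-0.27,0,0,0,0.3,0.6, 0,-0.279,0,0,0,0.35,0.6, 0,-0.279,0,0,0,0.35,0.6,0,-0.279,0,0,0,0.35,0.6]'
python3 - <<'E'
from h import *
a=[];O=[]
for i in range(16):
    O.append(r.get_obs()); a.append(r.grab_frame('wrist').astype(float))
print([o['tcp_pos'].round(4).tolist() for o in O[::3]],O[-1]['orientation'],O[-1]['clock'])
a=a[8:];O=O[8:]
im=np.mean(a,0)[:,:,::-1].astype(np.uint8);cv2.imwrite('pics/w22.png',im)
np.save('o22.npy',np.r_[np.mean([o['tcp_pos'] for o in O],0),np.mean([o['orientation'] for o in O],0)])
crop(im,255,120,325,200,9,'pics/w22d.png')
cv2.imwrite('pics/w22d.png',cv2.resize(cv2.imread('pics/w22d.png'),None,fx=.83,fy=.83,interpolation=cv2.INTER_AREA))
g=im.mean(2)
for c in (276,279,289,294): print(c,g[125:200,c-1:c+2].mean(1).round().astype(int).tolist())
E
```

```text
clock: 33.7
tcp_pos: [0.5262, 0.1208, 0.306]
orientation: [0.03, 2.261, -0.012]
contact_force: [0.1, -0.8, -0.4]
grip_width: 0.051
[[0.5262, 0.1208, 0.306], [0.5291, 0.1221, 0.3103], [0.5292, 0.1227, 0.3104], [0.5286, 0.1227, 0.3096], [0.5283, 0.1225, 0.3091], [0.5282, 0.1224, 0.3089]] [ 0.0289  2.2583 -0.0097] 34.45
276 [154, 154, 153, 154, 154, 153, 154, 154, 154, 154, 154, 154, 154, 154, 154, 154, 154, 154, 154, 153, 154, 154, 153, 154, 153, 152, 147, 133, 111, 88, 72, 71, 80, 99, 123, 142, 151, 154, 154, 154, 154, 154, 154, 154, 154, 154, 154, 154, 154, 154, 153, 154, 154, 154, 154, 154, 154, 154, 154, 154, 154, 154, 154, 155, 154, 154, 154, 154, 154, 154, 154, 154, 154, 154, 154]
279 [153, 153, 154, 153, 153, 154, 153, 154, 153, 153, 153, 154, 154, 154, 154, 153, 154, 154, 154, 154, 154, 154, 154, 154, 154, 154, 153, 153, 149, 140, 129, 126, 134, 144, 150, 153, 154, 154, 153, 154, 154, 155, 154, 154, 154, 154, 154, 154, 154, 154, 154, 154, 154, 154, 154, 154, 154, 154, 154, 154, 154, 154, 154, 154, 154, 154, 154, 154, 154, 154, 154, 154, 155, 154, 154]
289 [154, 152, 143, 123, 115, 133, 146, 145, 131, 123, 137, 147, 145, 131, 121, 134, 146, 146, 134, 121, 130, 145, 148, 141, 128, 130, 144, 149, 139, 111, 71, 50, 70, 103, 121, 122, 131, 145, 150, 143, 129, 124, 137, 149, 149, 140, 129, 133, 146, 150, 146, 133, 124, 134, 147, 149, 141, 122, 114, 129, 147, 153, 154, 154, 154, 154, 153, 154, 154, 154, 154, 154, 154, 154, 154]
294 [153, 152, 143, 123, 110, 114, 115, 118, 120, 117, 120, 119, 118, 119, 116, 120, 120, 122, 123, 118, 120, 121, 119, 124, 121, 121, 123, 117, 113, 99, 69, 50, 67, 98, 116, 117, 120, 122, 119, 121, 121, 119, 124, 124, 123, 126, 124, 124, 127, 123, 123, 124, 121, 124, 125, 120, 120, 114, 111, 129, 147, 153, 154, 154, 154, 154, 154, 154, 155, 153, 154, 154, 154, 154, 154]
```

View pics/w22d.png

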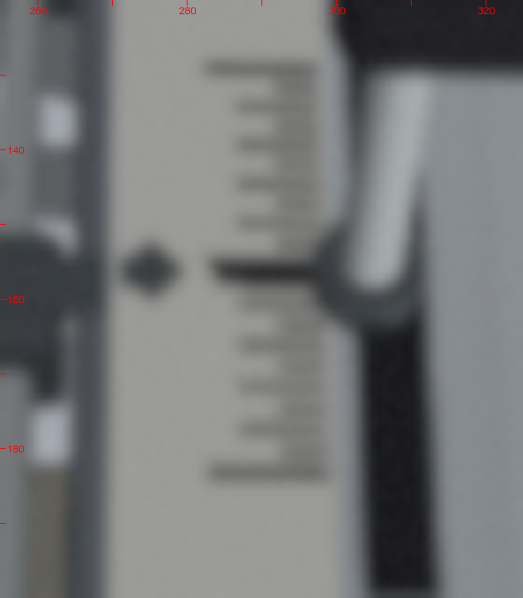

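```bash
python3 -m jog '[0,0,0,0,0,0,0.6,0,0,0,0,0,0,0.6]'
python3 - <<'E'
from h import *
im=r.grab_frame('scene')[:,:,::-1];cv2.imwrite('pics/s23.png',im); im=r.grab_frame('top')[:,:,::-1];cv2.imwrite('pics/t23.png',im)
print(r.get_obs()['contact_force'],r.get_obs()['qvel'])
E
```

```text
clock: 34.7
tcp_pos: [0.5282, 0.1224, 0.3088]
orientation: [0.029, 2.258, -0.01]
contact_force: [0.0, 0.8, -0.6]
grip_width: 0.051
[ 0.1635 -0.2977  0.5976] [ 0.0002 -0.0003  0.0008 -0.0002 -0.0011  0.0006 -0.0001]
```

View pics/s23.png

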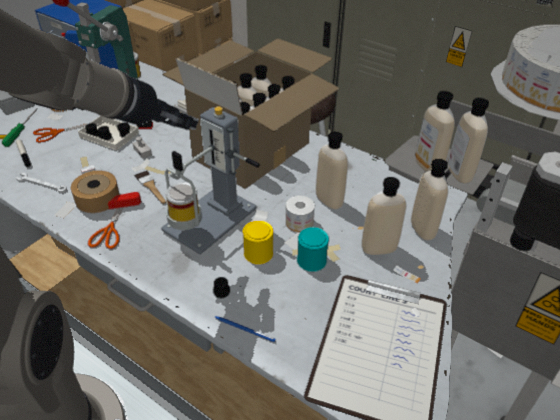

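View pics/t23.png

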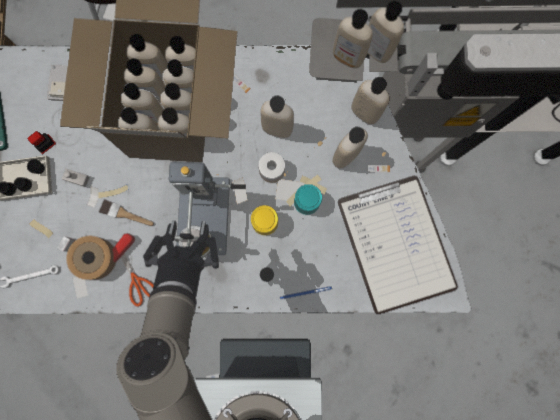

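The scene view shows the carrier hanging on the hook at about (182,195), with its grip at (178,160). The bystanders, the yellow and turquoise cans, the cap and the pen are all where they started. The gripper is clear of everything, so I am handing in.

```bash
python3 -c "
from bench import r
print(r.hand_in())"
```

```text
the job is handed in; nothing more can be done
None
```

The carrier, can and all, is hanging on the scale's hook. The marker is level with the pointer, and the job was handed in at about 35 s of the 61 s allowed.

**Hanging:** I gripped the carrier by its black grip, brought the bail over the hook tip and lowered it in small stages. I opened the fingers only once the vertical force on the hand read about 0 N (-0.03 ± 0.08 N). The pictures just before and after release show no movement of the pointer.

**Reading:** The pointer sits about 27 mm down, which is roughly 450 g for carrier and can. The force I measured while lifting, about 4.4 N, agrees. With the carrier at 220 g, that leaves about 230 g for the can and its glue; I don't know the empty can's weight.

**Marker:** It was already about 11 mm down at the start, so I slid it about 16 mm further. In the last close-up its point and the pointer's tip are within about 0.3 mm.

**What did not go to plan:** My first try at the marker grip closed on air just above the bar. The fingertips looked about 30 mm further back than the stated tool point, so I opened, went lower and gripped it properly; the marker had not moved. That offset also means the carrier was probably held near the top of its grip rather than the middle. The hand read about 5 N sideways while pinching the marker bar. At the last look nothing was being touched and the other things on the table had not moved.

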